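Fit the plug that matches the well of a dry-block heater

TASK

Turn the handwheel until the shutter's pointer stands at the red mark, then probe the well of the block in the fixture down to its bottom with the depth rod and hang the rod back in its stand. Put into the well the one plug whose stem is as long as the well is deep, so that it stands on the bottom with its shoulder level with the block's top. Leave the shutter at the mark, the other two plugs standing in their sockets and the things around undisturbed.

Things in the scene. Friction and masses are not known exactly. Their poses are not given: they have to be found in the camera images.
- well (a point): Mouth of the well of the block in the fixture: centre of its opening, level with the block's top face, 78 mm above the table; axes as the fixture's. The block is an aluminium cylinder, 60 mm across, 70 mm high, with one vertical blind well, 22 mm across. The well is 32, 44 or 56 mm deep, which cannot be told from outside; its floor is flat.
- fixture: Fixture that holds the block under a sliding shutter, fixed to the table. Origin on the table straight under the well, z up. Grey base plate 8 mm thick, from x = -120 to 130 mm and y = -153 to 62 mm in its own frame. Shutter rails and white scale strip reach 89 mm above the table. Two like blocks on the white spares plate elsewhere are not used.
- shutter (a joint): Travel of the shutter, m: a steel plate over the block, 4 mm thick, upper face 86 mm above the table, with a square port 44 x 44 mm. 0 is closed (solid plate over the well); it moves along the fixture's -x as the value grows. At 0.050 the port is centred over the well and the pointer stands at the red mark; it can be driven on to 0.075. The screw holds it where it is left.
- pointer (a point): Tip of the shutter's black pointer, which runs along the white scale strip on the fixture's +y side. At the red mark it lies level, along the fixture's x, with the well's centre; before that it lies on the +x side.
- wheel_axis (a point): Centre of the upper side of the black horizontal handwheel (104 mm across, on the blue gearbox, hub 3 mm proud), 84 mm above the table, 105 mm from the well towards the fixture's -y. Turning it clockwise seen from above opens the shutter by 45 mm a turn (light to turn, under 3 N at the knob; it stays where it is left).
- crank_knob (a point): Centre of the top of the red upright knob on the handwheel, 121 mm above the table: 16 mm across, 36 mm high, foot at 85 mm, 40 mm from the wheel's axis. It spins freely on its own pin, so a gripper that holds it need not turn. At shutter travel 0 it lies in the fixture's +x from the wheel's axis.
- rod: Depth rod, hanging upright in its stand. Origin at the tip of its foot, z up along the rod. From the tip up: brass foot 10 mm across and 10 mm long, steel shaft 9 mm across, brass collar 30 mm across from 85 to 89 mm, orange handle 16 mm across from 89 to 134 mm (the place to grip). About 120 g, most of it in the handle.
- rod_foot: The rod's brass foot, fixed to it; same origin (the tip) and axes as the rod.
- stand_mouth (a point): Centre of the upper rim of the rod stand's blue tube, 95 mm above the table; inside 16 mm, outside 32 mm across, on a square steel base of 85 mm. The rod hangs in it with its collar on the rim and its tip 85 mm below the rim.
- tray: Grey plug tray, 175 x 60 x 20 mm, fixed. Origin under its middle, long side along its x. Three sockets 22 mm across, 14 mm deep (floor 6 mm above the table), at x = -55, 0 and 55 mm; one plug stands in each, in any order.
- plug_yellow: Plug with a steel stem 18 mm across and 32 mm long, and on it a yellow round knob 14 mm across and 45 mm high to grip by. Origin at the centre of its foot, z up. About 90 g, most of it in the knob (the stem is hollow). It fits the well that is 32 mm deep.
- plug_yellow_shoulder (a point): Centre of the shoulder of the yellow plug: top of its steel stem, 32 mm above its foot, where the yellow knob begins.
- plug_blue: Plug with a steel stem 18 mm across and 44 mm long, and on it a blue round knob 14 mm across and 45 mm high to grip by. Origin at the centre of its foot, z up. About 90 g, most of it in the knob (the stem is hollow). It fits the well that is 44 mm deep.
- plug_blue_shoulder (a point): Centre of the shoulder of the blue plug: top of its steel stem, 44 mm above its foot, where the blue knob begins.
- plug_red: Plug with a steel stem 18 mm across and 56 mm long, and on it a red round knob 14 mm across and 45 mm high to grip by. Origin at the centre of its foot, z up. About 90 g, most of it in the knob (the stem is hollow). It fits the well that is 56 mm deep.
- plug_red_shoulder (a point): Centre of the shoulder of the red plug: top of its steel stem, 56 mm above its foot, where the red knob begins.
- sample_cup: Bystander: white sample cup with a red lid, 58 mm across, 70 mm high; origin under its centre.
- beaker: Bystander: glass beaker, 66 mm across, 85 mm high; origin under its centre.
- vial: Bystander: small amber jar with a white cap, 38 mm across, 60 mm high; origin under its centre.
- wash_bottle: Bystander: white bottle with a red cap, 64 mm across, 165 mm high; origin under its centre.
- meter: Bystander: yellow hand meter lying flat, 65 x 130 x 28 mm; origin under its centre.
- screwdriver: Bystander: screwdriver lying flat, 150 mm long along its x.
- stopper: Bystander: grey rubber stopper, 36 mm across, 35 mm high; origin under its centre.
- rod_tip (a point): Tip of the rod's foot (the rod's origin).
Not all that is in view belongs to the job. What is shaped like the plug_blue but orange or purple is not meant.

How it is judged:
By the outcome, as a careful person would: the job done as asked, in the order asked, and still so for the second after the job is handed in, with the robot touching nothing.
It also fails if it takes over 72 s, if anything falls off the work surface, if the arm or the gripper's body presses on something with over 40 N, if the wrist force passes 120 N, or if a joint passes its speed limit or range.

ROBOT

A 6-joint arm with a two-finger parallel gripper is mounted at the origin on the work surface. World frame = base frame: x ahead of the robot, y to its left, z up, the work surface at z = 0. Lengths are in m, angles in rad, forces in N, time in s.
With the tool pointing down it reaches from about 0.375 to 0.9 m from the base axis. Payload 3.1 kg.
Tool frame: the origin (TCP) lies at the very end of the fingers, on their centre line; the grasp point (between the pads) lies 19 mm behind it; x points along the fingers, y is the direction in which the jaws open and shut, and the axes are right-handed (so a half turn about x gives the same grasp; the last joint's range is limited). The gripper opens to 85 mm and grips with 20 to 120 N. Pads are 22 mm wide; open, the fingers measure 114 mm over their backs; the gripper's body (76 mm by 85 mm) begins 54 mm behind the grasp point. The pads swing forward as they close: fully open they stand 13 mm farther back than shut.
Start: joints at [-0.178, 0.527, 1.433, -0, 1.181, -0.178], TCP at [0.625, 0, 0.231] pointing down, gripper open.
Joint ranges: [-3.08, 3.08], [-0.75, 2.2], [0.22, 2.44], [-1.43, 4.57], [0, 2.65], [-2.85, 2.85]. Speed limits (rad/s): [2.79, 2.79, 3.14, 3.14, 3.14, 3.14].

INTERFACE

Orientations are given as a unit quaternion [x, y, z, w].
In Python, from station import manip gives the robot as it stands.
- The arm moves only by the shell command python3 -m jog 'ROWS' [FORCE]. ROWS is a JSON object of lists of equal length, an entry for each row: "linear": the shift along the tool's x, y, z in cm, a list of three; "twist": the turn about the tool's x in rad; "claw": the opening, from -1 (shut) to 1 (fully open). A call has 1 to 20 rows; each row is the pose to reach, as a shift and turn from the pose commanded when the call began, along the tool's axes at that moment; what a row does not reach only later rows make up. A row lasts 1/12 s, in which the tool goes at most 41.7 mm and 7.16 degrees, less where a joint would pass 70% of its speed; a pose out of reach is approached as far as the arm can. A call with a gripper value outside its range is refused whole. The fingers move at their own pace and stop on an object; FORCE is the grip in N (left out, the last holds). Time passes only in rows, so rows that repeat a pose let the fingers close. It gives the time, the measured TCP pose, the force and the opening at its end, in the units of the state.
- manip.sense(): the state, without advancing time (a new reading comes with each control period).
- manip.snapshot(name): name is "scene" or "side" or "wrist"; returns a dict with "pixels" (480x640x3 uint8, red, green, blue), "camera_matrix" (3x3 intrinsics, pixels), "k1" (the pictures are not rectified: a ray, as slopes to the right and down, at radius r is drawn at 1 + k1 r^2 times it, then the intrinsics apply), "R" (3x3) and "t" (3): a world point X has camera coordinates R X + t. Camera axes: x right, y down, z forward; pixel columns grow to the right and rows downward; lengths in m; the calibration is good to about 2 mm. A picture is of the moment at which its call begins. There is no depth.
- manip.sign_off(): hands the job in, once; it reports no verdict.
The state is a dict: "t": time; "q": joint angles; "qd": joint speeds; "tau": joint torques, N m; "tcp_pos": TCP position; "tool_rot": TCP orientation; "force": force on the tool from outside, world axes, zero at the start; "ft_torque": the same for the moment, N m; "finger_gap": opening from 0.0 (shut) to 1.0 (fully open).
Only numpy, scipy, OpenCV 4.12 (cv2) and the standard library are available. Lean on these libraries where they do the work, as an engineer would, in place of code of your own. Each camera call takes 0.05 s, during which the arm holds its last target.

## Working session

There is one attempt and no reset: what is moved stays moved. The work goes in short steps, Python scripts to look and compute and a shell command to move; the robot and the scene stay as the last step left them, time stands still between calls to the robot, and variables do not carry over. Pictures are saved under pics/ and viewed, and the job is handed in when it is done.

```bash
ls; mkdir -p pics; cat > h.py <<'E'
import numpy as np, cv2, sys
from station import manip
def snap(cam,name):
    s=manip.snapshot(cam)
    cv2.imwrite(f'pics/{name}.png',cv2.cvtColor(s['pixels'],cv2.COLOR_RGB2BGR))
    np.savez(f'pics/{name}.npz',**{k:np.array(v) for k,v in s.items()})
    return s
def load(name): return dict(np.load(f'pics/{name}.npz'))
def dist(s): return np.array([float(s['k1']),0,0,0,0])
def ray(s,uv):
    p=cv2.undistortPoints(np.array([[uv]],float),s['camera_matrix'],dist(s),None,None,None)[0,0]
    R=np.array(s['R']);t=np.array(s['t'])
    return -R.T@t, R.T@np.array([p[0],p[1],1.])
def onz(s,uv,z):
    o,d=ray(s,uv); return o+d*(z-o[2])/d[2]
def tri(obs):
    A=np.zeros((3,3));b=np.zeros(3);rs=[ray(s,uv) for s,uv in obs]
    for o,d in rs:
        d=d/np.linalg.norm(d);P=np.eye(3)-np.outer(d,d);A+=P;b+=P@o
    X=np.linalg.solve(A,b)
    return X,[np.linalg.norm(np.cross(X-o,d/np.linalg.norm(d))) for o,d in rs]
def proj(s,X):
    R=np.array(s['R']);t=np.array(s['t'])
    return cv2.projectPoints(np.array(X,float).reshape(-1,1,3),cv2.Rodrigues(R)[0],t,s['camera_matrix'],dist(s))[0].reshape(-1,2)
E
python3 - <<'E'
from h import *
for c in ['scene','side','wrist']:
    s=snap(c,c+'0'); print(c,s['k1'],s['camera_matrix'].tolist(),(-s['R'].T@s['t']).round(3), s['R'][2].round(3))
print(manip.sense())
E
```

```text
pics
scene -0.009929056730520785 [[453.74390532114006, 0.0, 321.9666997191754], [0.0, 453.74390532114006, 236.974524256193], [0.0, 0.0, 1.0]] [0.876 0.613 1.027] [-0.256 -0.512 -0.82 ]
side -0.09256047646518636 [[457.596242822875, 0.0, 315.7456829013067], [0.0, 457.596242822875, 236.426419027385], [0.0, 0.0, 1.0]] [0.384 0.833 0.604] [ 0.194 -0.824 -0.532]
wrist 0.014662580012339053 [[347.23465417198105, 0.0, 318.75006158059], [0.0, 347.23465417198105, 240.31778988544684], [0.0, 0.0, 1.0]] [0.625 0.076 0.373] [-0.001 -0.292 -0.957]
{'t': 0.15, 'q': array([-1.78534112e-01,  5.28256276e-01,  1.43362095e+00,  1.66273589e-05,
        1.18141620e+00, -1.78482070e-01]), 'qd': array([-0.0014062 , -0.00260004, -0.00396953,  0.00136989,  0.00144016,
       -0.00147258]), 'tau': array([ 1.17890530e-03, -4.42742836e+01, -1.78276026e+01, -2.15643640e-04,
        5.61750654e-03, -9.84718270e-06]), 'tcp_pos': array([6.24441667e-01, 1.13535910e-04, 2.30552061e-01]), 'tool_rot': array([ 0.49967594,  0.50048226, -0.50035288,  0.49948819]), 'force': array([ 0.34561708,  0.06366993, -0.13140463]), 'ft_torque': array([-0.00189062,  0.02272295,  0.00784989]), 'finger_gap': 1.000815247518162}
```

View pics/scene0.png

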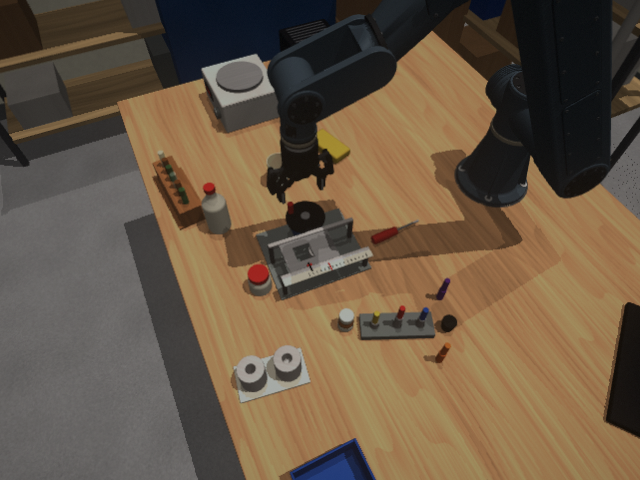

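View pics/side0.png

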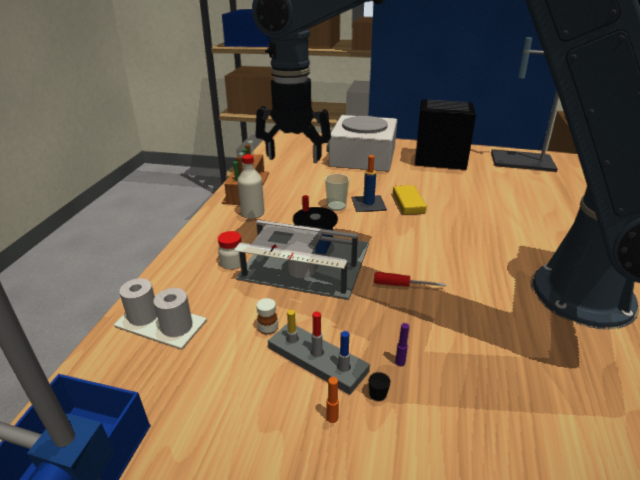

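View pics/wrist0.png

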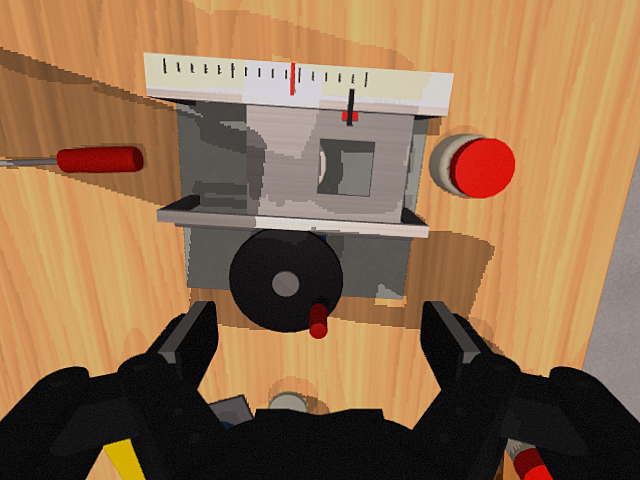

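The wrist view shows the pointer at (350,105), right (+x) of the red mark at (293,78). The wheel hub is at (286,283), the knob top is near (318,330), and the port is over (347,167). Next I'll zoom in on the other views.

```bash
python3 - <<'E'
from h import *
def crop(n,x0,y0,x1,y1,k,o):
    im=cv2.imread(f'pics/{n}.png')[y0:y1,x0:x1]; im=cv2.resize(im,None,fx=k,fy=k,interpolation=cv2.INTER_CUBIC); im=cv2.convertScaleAbs(im,alpha=1.5); cv2.imwrite(f'pics/{o}.png',im)
crop('scene0',230,180,470,380,3.3,'c1')
crop('side0',220,140,430,430,2.05,'c2')
for n in ['scene0','side0','wrist0']: 
    s=load(n);print(n,s['R'].round(3).tolist())
from scipy.spatial.transform import Rotation as R
print(R.from_quat(manip.sense()['tool_rot']).as_matrix().round(3))
E
```

```text
scene0 [[-0.901, 0.433, 0.011], [0.35, 0.741, -0.573], [-0.256, -0.512, -0.82]]
side0 [[-0.975, -0.223, -0.01], [-0.111, 0.521, -0.846], [0.194, -0.824, -0.532]]
wrist0 [[1.0, 0.001, -0.002], [0.001, -0.957, 0.292], [-0.001, -0.292, -0.957]]
[[-0.002  1.    -0.   ]
 [ 0.    -0.    -1.   ]
 [-1.    -0.002 -0.   ]]
```

View pics/c1.png

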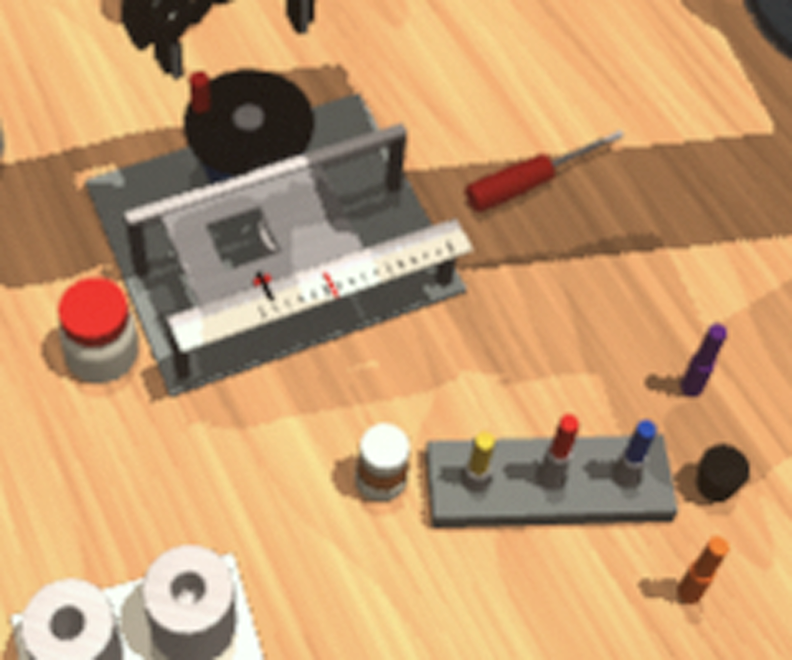

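View pics/c2.png

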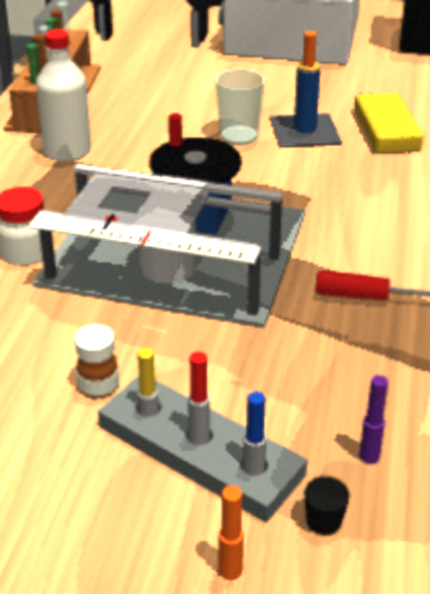

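```bash
cat >> h.py <<'E'
def blobs(s,lo,hi,box=None,amin=15):
    im=s['pixels']; hsv=cv2.cvtColor(im,cv2.COLOR_RGB2HSV)
    if lo[0]>hi[0]:
        m=cv2.inRange(hsv,(0,lo[1],lo[2]),tuple(hi))|cv2.inRange(hsv,tuple(lo),(180,hi[1],hi[2]))
    else: m=cv2.inRange(hsv,tuple(lo),tuple(hi))
    if box is not None:
        z=np.zeros_like(m);x0,y0,x1,y1=box;z[y0:y1,x0:x1]=m[y0:y1,x0:x1];m=z
    n,l,st,c=cv2.connectedComponentsWithStats(m)
    return [(st[i].tolist(),c[i].round(1).tolist()) for i in range(1,n) if st[i][4]>=amin],m
E
python3 - <<'E'
from h import *
S,D,W=load('scene0'),load('side0'),load('wrist0')
for n,s in [('S',S),('D',D),('W',W)]:
    print(n,'red',blobs(s,(172,120,60),(6,255,255))[0])
    print(n,'yel',blobs(s,(22,140,90),(32,255,255))[0])
    print(n,'blue',blobs(s,(105,140,60),(125,255,255))[0])
    print(n,'orange',blobs(s,(5,180,130),(13,255,255))[0])
    
E
```

```text
S red [([203, 183, 12, 12, 112], [208.9, 188.3]), ([288, 202, 5, 5, 22], [289.9, 204.1]), ([372, 227, 26, 17, 217], [384.5, 234.8]), ([248, 264, 21, 21, 346], [258.0, 273.9]), ([398, 306, 7, 13, 47], [401.6, 311.4])]
S yel [([317, 129, 32, 30, 503], [331.1, 144.2]), ([374, 311, 6, 6, 28], [376.5, 313.2])]
S blue [([423, 308, 5, 5, 19], [425.4, 310.0]), ([290, 439, 85, 41, 1343], [334.3, 467.6])]
S orange [([445, 343, 6, 5, 21], [447.4, 345.0])]
D red [([242, 154, 12, 10, 101], [247.2, 158.6]), ([303, 196, 6, 15, 76], [305.0, 203.1]), ([218, 231, 23, 18, 335], [229.0, 239.3]), ([374, 272, 36, 14, 398], [391.2, 278.9]), ([313, 312, 8, 24, 181], [316.6, 323.4])]
D yel [([394, 185, 32, 29, 627], [410.1, 199.1]), ([287, 310, 8, 23, 136], [291.3, 320.3])]
D blue [([225, 44, 43, 3, 54], [242.9, 44.8]), ([341, 332, 8, 24, 124], [344.9, 342.7]), ([19, 375, 119, 105, 4725], [78.9, 426.1]), ([16, 406, 17, 20, 63], [24.0, 415.8]), ([116, 424, 34, 56, 126], [132.4, 451.7]), ([0, 440, 5, 7, 15], [1.5, 442.8])]
D orange [([328, 377, 10, 8, 61], [332.7, 380.5]), ([327, 389, 12, 22, 58], [334.2, 401.6])]
W red [([290, 63, 5, 32, 132], [292.1, 78.6]), ([342, 111, 6, 9, 54], [344.5, 115.0]), ([352, 111, 6, 10, 56], [354.4, 115.7]), ([449, 138, 66, 60, 3121], [481.8, 167.4]), ([56, 146, 88, 27, 2060], [100.1, 159.5]), ([309, 304, 18, 35, 537], [317.8, 321.0]), ([514, 448, 40, 32, 869], [530.9, 465.6])]
W yel [([103, 439, 43, 41, 1026], [124.5, 459.4])]
W blue []
W orange [([503, 452, 18, 28, 197], [508.6, 468.8])]
```

```bash
python3 - <<'E'
from h import *
S,D,W=load('scene0'),load('side0'),load('wrist0')
def crop(n,x0,y0,x1,y1,k,o):
    im=cv2.imread(f'pics/{n}.png')[y0:y1,x0:x1]; im=cv2.resize(im,None,fx=k,fy=k,interpolation=cv2.INTER_CUBIC); im=cv2.convertScaleAbs(im,alpha=1.5); cv2.imwrite(f'pics/{o}.png',im)
crop('wrist0',140,40,460,350,2.4,'c3')
# hub: gray in wheel
for n,s,b in [('S',S,(290,200,325,232)),('D',D,(295,205,338,230)),('W',W,(265,265,310,300))]:
    g=cv2.cvtColor(s['pixels'],cv2.COLOR_RGB2GRAY); x0,y0,x1,y1=b
    c=g[y0:y1,x0:x1]; print(n); print(c[::2,::2] if n!='W' else c[::4,::4])
E
```

```text
S
[[139 133 130 130 129 129 106 100 103 113 132 134 138 134 124 108 102 101]
 [ 45  89 131  93  45  25  18  19  20  19  19  37  58  78  81  83  77  72]
 [ 48  42  34  19  19  18  19  19  19  21  18  20  19  28  60  81  81  75]
 [ 36  29  18  19  19  19  19  19  20  20  18  19  19  18  19  50  82  77]
 [ 30  28  19  19  20  19  18  20  19  18  18  20  19  20  19  19  55  81]
 [ 30  28  20  18  18  19  19  18  19  18  19  19  19  19  18  19  22  73]
 [ 30  29  19  19  21  19  39  56  55  40  19  20  19  19  19  19  20  55]
 [ 21  20  19  18  18  32  66  63  66  65  24  19  18  19  20  20  19  27]
 [ 20  17  17  19  17  32  66  67  68  66  23  19  20  19  20  19  20  23]
 [ 18  20  18  21  19  20  44  58  59  39  18  20  20  18  19  20  20  21]
 [ 21  18  19  20  19  19  17  20  19  19  20  18  19  19  18  20  19  36]
 [ 20  19  19  20  19  17  17  20  18  20  19  18  20  20  19  18  19  48]
 [ 19  19  20  20  20  18  18  21  19  20  19  19  19  19  19  19  24  60]
 [ 21  20  18  18  21  19  19  18  20  18  19  19  20  21  23  29  69  81]
 [ 33  17  19  19  21  18  19  19  20  22  23  2
[... 1076 characters left out ...]
   6  10   9   9   8   8   7   9
    7  18 110 162]
 [161 179 179 183 183 182 177 146  98  86  61  43  26  16   8   8   8   7
    5 132 157 160]
 [139 136 131 121 106 122 142 163 181 183 183 184 168 103  80  53  44  37
   31  88  97 100]]
W
[[ 17  21  21  24  23  16  23  23  20  27  28  19]
 [ 26  24  23  26  25  20  17  20  27  26  23  17]
 [ 26  23  25  41 109 101 108  49  25  22  26  23]
 [ 24  17  19 100  99 103 101 102  55  20  25  18]
 [ 13  22  97 102 101 104 101 105 104  22  21  24]
 [ 16  13  99 101  99  95 104 101 108  25  19  17]
 [ 22  18  48  97  99  98  95 102  90  22  20  21]
 [ 19  20  23  92  97  96  96  98  22  15  17  21]
 [ 19  16  17  13  15  15  12  17  18  19  16  13]]
```

View pics/c3.png

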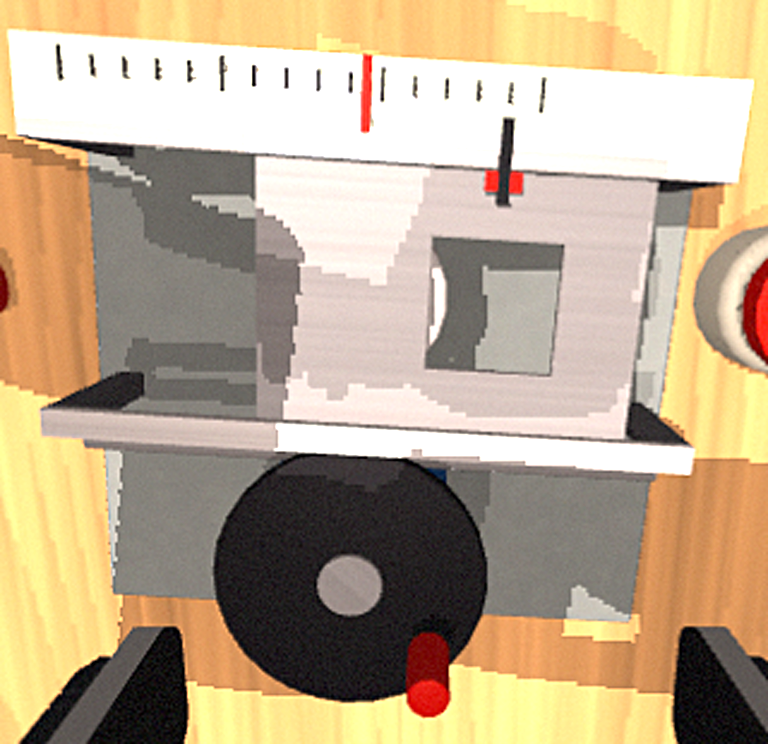

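```bash
python3 - <<'E'
from h import *
S,D,W=load('scene0'),load('side0'),load('wrist0')
def hub(s,b,th):
    g=cv2.cvtColor(s['pixels'],cv2.COLOR_RGB2GRAY).astype(float); x0,y0,x1,y1=b
    c=np.clip(g[y0:y1,x0:x1]-th,0,45); ys,xs=np.mgrid[y0:y1,x0:x1]; return [(c*xs).sum()/c.sum(),(c*ys).sum()/c.sum()]
hs,hd,hw=hub(S,(298,209,312,222),24),hub(D,(306,210,325,223),20),hub(W,(265,268,310,300),45)
print(hs,hd,hw)
print('hub',tri([(S,hs),(D,hd),(W,hw)]), tri([(S,hs),(W,hw)]),[onz(s,u,0.087).round(4) for s,u in[(S,hs),(D,hd),(W,hw)]])
kt=[(S,(290,203.3)),(D,(305.3,197.5)),(W,(318.6,330.3))]
print('knob',tri(kt),[onz(s,u,.121).round(4) for s,u in kt])
# mark
rw=[onz(W,u,.089) for u in [(292.9,64),(292.9,93)]]; print('mark line',rw)
# red square below pointer & pointer
print('pointer',onz(W,(351.5,90),.0895),onz(W,(350,113),.088))
# strip corners (wrist) for fixture yaw
f=lambda x,y:(140+x/2.4,40+y/2.4)
a,b=onz(W,f(10,31),.089),onz(W,f(752,80),.089);print('strip',a,b,np.degrees(np.arctan2(*(b-a)[1::-1])))
a,b=onz(W,f(42,409),.089),onz(W,f(692,447),.089);print('rail',a,b,np.degrees(np.arctan2(*(b-a)[1::-1])))
a,b=onz(W,f(113,595),.008),onz(W,f(631,620),.008);print('base -y edge',a,b,np.degrees(np.arctan2(*(b-a)[1::-1])))
E
```

```text
[np.float64(304.8557692307692), np.float64(215.07371794871796)] [np.float64(314.7414089347079), np.float64(216.0708762886598)] [np.float64(285.1755434091776), np.float64(283.56506080250836)]
hub (array([ 0.59416766, -0.05268778,  0.08771852]), [np.float64(0.002360941069923652), np.float64(0.00119365823958779), np.float64(0.0012383088264413726)]) (array([ 0.59638572, -0.04604026,  0.10041849]), [np.float64(0.00038052281804878984), np.float64(0.00038052281804873276)]) [array([ 0.5926, -0.0559,  0.087 ]), array([ 0.5945, -0.0517,  0.087 ]), array([ 0.5947, -0.0518,  0.087 ])]
knob (array([ 0.62307583, -0.08163416,  0.11804686]), [np.float64(0.0031753576393484307), np.float64(0.0014402612525659208), np.float64(0.002018737626207151)]) [array([ 0.6216, -0.0826,  0.121 ]), array([ 0.6213, -0.0731,  0.121 ]), array([ 0.6247, -0.0783,  0.121 ])]
mark line [array([0.60553919, 0.12535415, 0.089     ]), array([0.60510153, 0.10564649, 0.089     ])]
pointer [0.64925942 0.10768395 0.0895    ] [0.64870695 0.09156741 0.088     ]
strip [0.49719474 0.13218481 0.089     ] [0.72445462 0.11891486 0.089     ] -3.341766964503391
rail [0.49065015 0.01517063 0.089     ] [0.71706503 0.00181084 0.089     ] -3.376868830002734
base -y edge [ 0.47388527 -0.09248688  0.008     ] [ 0.72191115 -0.10538477  0.008     ] -2.9768242853638855
```

```bash
python3 - <<'E'
from h import *
S,D,W=load('scene0'),load('side0'),load('wrist0')
f=lambda x,y:(220+x/2.05,140+y/2.05)
print('rod top',onz(D,f(310,34),.144),'collar',onz(D,f(307,66),.097))
print('tube base', [onz(D,f(*p),.005).round(3) for p in [(272,117),(323,115),(341,142),(280,146)]])
print('beaker',onz(D,f(239,81),.085),onz(D,f(237,133),0))
print('bottle',onz(D,f(58,38),.165),'meter',onz(D,(410,199),.028))
print('cup',onz(W,(481.8,167.4),.07), 'vial',onz(D,f(96,345),.06))
for n,u,v,z in [('yel',(376.7,312),(292,311),.083),('red',(402.3,308),(317,313.5),.107),('blue',(425.4,309.5),(345.3,333.5),.095)]:
    print(n,tri([(S,u),(D,v)]),onz(S,u,z),onz(D,v,z))
E
```

```text
rod top [ 0.49739442 -0.29214615  0.144     ] collar [ 0.49952853 -0.29715764  0.097     ]
tube base [array([ 0.547, -0.321,  0.005]), array([ 0.478, -0.342,  0.005]), array([ 0.446, -0.269,  0.005]), array([ 0.523, -0.241,  0.005])]
beaker [ 0.58267188 -0.25868602  0.085     ] [ 0.58715135 -0.27398382  0.        ]
bottle [ 0.79064881 -0.16746595  0.165     ] meter [ 0.38600317 -0.29800452  0.028     ]
cup [0.76383112 0.04874698 0.07      ] vial [0.61438559 0.24567652 0.06      ]
yel (array([0.55986155, 0.26583395, 0.08260757]), [np.float64(0.0015012704767324678), np.float64(0.0015012704767324756)]) [0.55879064 0.26480986 0.083     ] [0.56047999 0.2679079  0.083     ]
red (array([0.51089684, 0.29033491, 0.10699689]), [np.float64(0.0007671243285620677), np.float64(0.0007671243285618777)]) [0.51024755 0.28976041 0.107     ] [0.51131133 0.29117975 0.107     ]
blue (array([0.46032858, 0.31146874, 0.09335372]), [np.float64(0.0010637382547695308), np.float64(0.001063738254769676)]) [0.46012758 0.31122927 0.095     ] [0.46071082 0.31427725 0.095     ]
```

```bash
python3 -m jog '{"linear":[[0,0,4],[2,0,7],[3,0,7.5],[3,0,7.5],[3,0,7.5]],"twist":[0,0,0,0,0],"claw":[1,0,-0.3,-0.3,-0.3]}' 40; python3 - <<'E'
from h import *
snap('wrist','wrist1');snap('scene','scene1')
E
```

```text
t: 0.57
tcp_pos: [0.6241, -0.0747, 0.2002]
tool_rot: [0.5, 0.501, -0.501, 0.499]
force: [-0.5, 0.3, -0.3]
finger_gap: 0.457
```

View pics/wrist1.png

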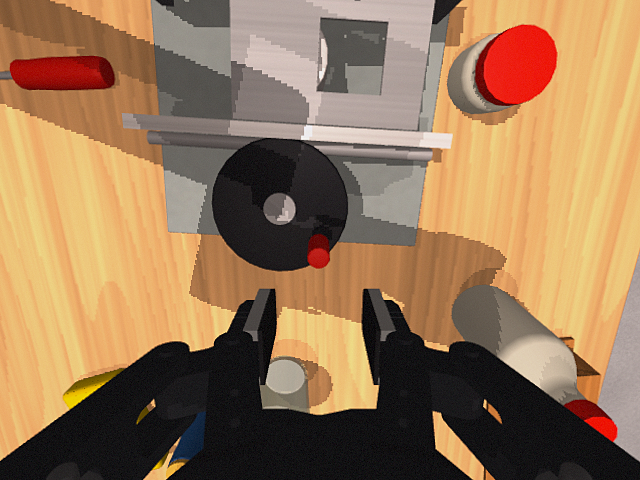

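```bash
python3 - <<'E'
from h import *
S,D,W,V=load('scene0'),load('side0'),load('wrist0'),load('wrist1')
def hub(s,b,th):
    g=cv2.cvtColor(s['pixels'],cv2.COLOR_RGB2GRAY).astype(float); x0,y0,x1,y1=b
    c=np.clip(g[y0:y1,x0:x1]-th,0,45); ys,xs=np.mgrid[y0:y1,x0:x1]; return [(c*xs).sum()/c.sum(),(c*ys).sum()/c.sum()]
hw,hv=hub(W,(265,268,310,300),45),hub(V,(260,190,300,226),50)
print(hv,tri([(W,hw),(V,hv)]),onz(V,hv,.087))
kv=(318.5,258.5)
print(tri([(W,(318.6,330.3)),(V,kv)]),onz(V,kv,.121))
b,m=blobs(V,(172,120,60),(6,255,255),(300,225,340,275));print(b)
print(manip.sense()['tcp_pos'],manip.sense()['finger_gap'])
E
```

```text
[np.float64(279.4243802592677), np.float64(208.69996588583126)] (array([ 0.5946721 , -0.05229423,  0.08581474]), [np.float64(0.00013312150752304967), np.float64(0.00013312150752309437)]) [ 0.5949454  -0.05203947  0.087     ]
(array([ 0.62447049, -0.08087033,  0.11686736]), [np.float64(0.00017471209757316937), np.float64(0.0001747120975730502)]) [ 0.62430952 -0.07937736  0.121     ]
[([307, 234, 23, 35, 655], [317.9, 251.1])]
[ 0.62514875 -0.07394094  0.20167666] 0.3499934618224294
```

Hub at (0.5948, -0.0520) and knob at (0.6245, -0.0790), at the stated 40 mm radius. That leaves about one full clockwise turn. I'll go down and grip the knob.

```bash
python3 -m jog '{"linear":[[2,-0.05,0.4],[5,-0.05,0.4],[8,-0.05,0.4],[10,-0.05,0.4],[10.6,-0.05,0.4],[10.6,-0.05,0.4],[10.6,-0.05,0.4],[10.6,-0.05,0.4],[10.6,-0.05,0.4],[10.6,-0.05,0.4],[10.6,-0.05,0.4]],"twist":[0,0,0,0,0,0,0,0,0,0,0],"claw":[-0.3,-0.3,-0.3,-0.3,-0.3,-0.3,-0.7,-0.9,-0.9,-0.9,-0.9]}' 30; python3 - <<'E'
from h import *
snap('wrist','wrist2');print(manip.sense()['force'],manip.sense()['tcp_pos'])
a0=np.radians(-42.3)
for k in range(1,21):
    a=a0-np.radians(18.05*k); d=4*np.array([np.cos(a)-np.cos(a0),np.sin(a)-np.sin(a0)]); print([0,round(d[0],2),round(-d[1],2)],end=',')
E
```

```text
t: 1.58
tcp_pos: [0.6249, -0.0786, 0.0966]
tool_rot: [0.5, 0.5, -0.5, 0.5]
force: [-1.3, 2.4, 3.1]
finger_gap: 0.171
[-1.95101235  2.49676872  3.73677028] [ 0.62484285 -0.07864289  0.09661318]
[0, np.float64(-0.98), np.float64(0.78)],[0, np.float64(-2.15), np.float64(1.23)],[0, np.float64(-3.41), np.float64(1.28)],[0, np.float64(-4.62), np.float64(0.95)],[0, np.float64(-5.66), np.float64(0.25)],[0, np.float64(-6.44), np.float64(-0.73)],[0, np.float64(-6.88), np.float64(-1.9)],[0, np.float64(-6.93), np.float64(-3.16)],[0, np.float64(-6.59), np.float64(-4.37)],[0, np.float64(-5.89), np.float64(-5.41)],[0, np.float64(-4.91), np.float64(-6.19)],[0, np.float64(-3.73), np.float64(-6.62)],[0, np.float64(-2.47), np.float64(-6.66)],[0, np.float64(-1.27), np.float64(-6.32)],[0, np.float64(-0.23), np.float64(-5.62)],[0, np.float64(0.54), np.float64(-4.63)],[0, np.float64(0.97), np.float64(-3.45)],[0, np.float64(1.01), np.float64(-2.19)],[0, np.float64(0.66), np.float64(-0.99)],[0, np.float64(-0.05), np.float64(0.05)],
```

View pics/wrist2.png

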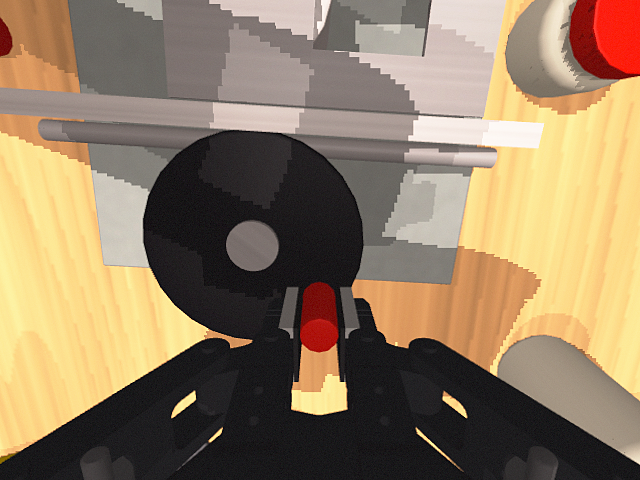

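The knob, at (318,320), sits between the pads. I'll turn the first half and check.

```bash
python3 -m jog '{"linear":[[0,-0.46,0.43],[0,-0.98,0.78],[0,-1.55,1.05],[0,-2.15,1.23],[0,-2.78,1.3],[0,-3.41,1.28],[0,-4.62,0.95],[0,-5.66,0.25],[0,-6.44,-0.73],[0,-6.88,-1.9],[0,-6.93,-3.16],[0,-6.59,-4.37],[0,-5.89,-5.41],[0,-4.91,-6.19],[0,-4.91,-6.19],[0,-4.91,-6.19]],"twist":[0,0,0,0,0,0,0,0,0,0,0,0,0,0,0,0],"claw":[-0.9,-0.9,-0.9,-0.9,-0.9,-0.9,-0.9,-0.9,-0.9,-0.9,-0.9,-0.9,-0.9,-0.9,-0.9,-0.9]}' ; python3 - <<'E'
from h import *
snap('wrist','wrist3')
E
```

```text
t: 2.97
tcp_pos: [0.5766, -0.017, 0.0965]
tool_rot: [0.501, 0.499, -0.499, 0.501]
force: [0.2, 2.0, 8.5]
finger_gap: 0.178
```

View pics/wrist3.png

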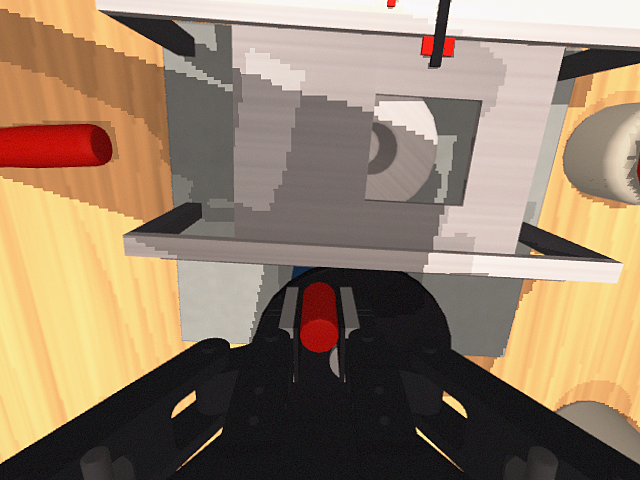

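The travel is about halfway: the well's edge shows in the port at (380,150). I'll finish the turn.

```bash
python3 -m jog '{"linear":[[0,0.6,-0.25],[0,1.18,-0.43],[0,2.44,-0.47],[0,3.64,-0.13],[0,4.68,0.57],[0,5.45,1.56],[0,5.88,2.74],[0,5.92,4.0],[0,5.57,5.2],[0,5.25,5.75],[0,4.86,6.24],[0,4.86,6.24],[0,4.86,6.24]],"twist":[0,0,0,0,0,0,0,0,0,0,0,0,0],"claw":[-0.9,-0.9,-0.9,-0.9,-0.9,-0.9,-0.9,-0.9,-0.9,-0.9,-0.9,-0.9,-0.9]}' ; python3 - <<'E'
from h import *
snap('scene','scene4');snap('side','side4')
im=cv2.imread('pics/scene4.png')[240:310,260:380];a=cv2.resize(im,(780,455),interpolation=cv2.INTER_CUBIC)
cv2.imwrite('pics/c4.png',cv2.convertScaleAbs(a,alpha=1.5))
E
```

```text
t: 4.1
tcp_pos: [0.6232, -0.0805, 0.0965]
tool_rot: [-0.5, -0.5, 0.5, -0.5]
force: [-2.6, 0.8, 9.1]
finger_gap: 0.172
```

View pics/c4.png

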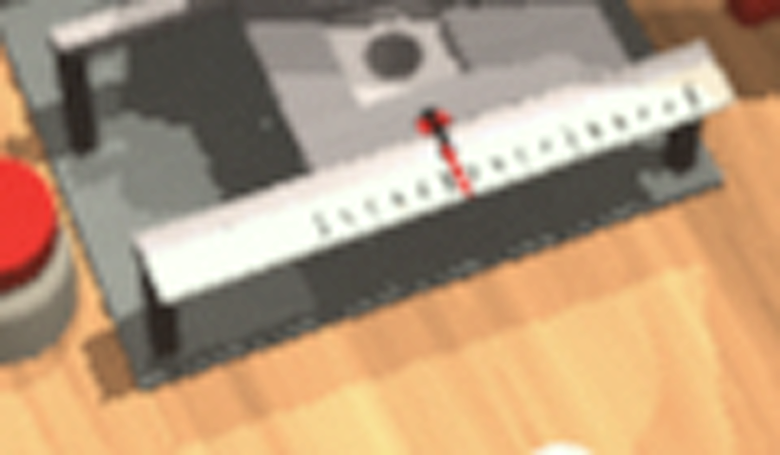

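The pointer and red mark look in line. I'll release, rise, and check from straight above.

```bash
python3 -m jog '{"linear":[[0,0,0],[0,0,0],[0,0,0],[-2,0,0],[-5,0,0],[-8,0,-2],[-11,0,-5],[-13,-1,-8],[-14,-2,-9],[-14,-2,-9]],"twist":[0,0,0,0,0,0,0,0,0,0],"claw":[-0.3,-0.3,-0.3,-0.3,-0.3,-0.3,-0.3,-0.3,-0.3,-0.3]}' ; python3 - <<'E'
from h import *
snap('wrist','wrist5')
E
```

```text
t: 5.03
tcp_pos: [0.603, 0.013, 0.2377]
tool_rot: [0.5, 0.5, -0.499, 0.502]
force: [-0.3, -0.5, -0.5]
finger_gap: 0.351
```

View pics/wrist5.png

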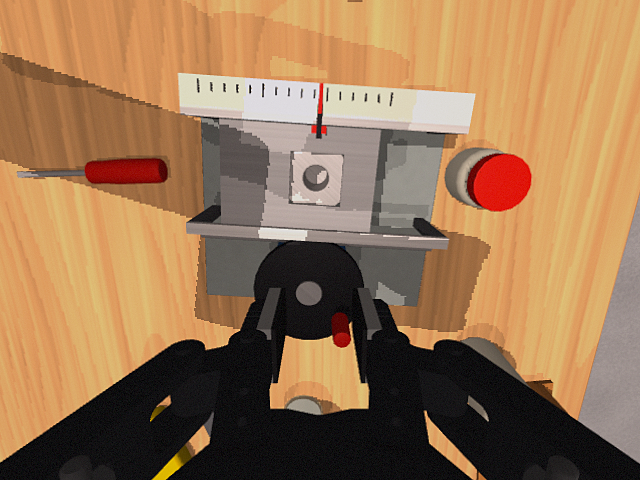

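```bash
python3 - <<'E'
from h import *
W=load('wrist5')
im=cv2.imread('pics/wrist5.png')
cv2.imwrite('pics/c5.png',cv2.resize(im[75:215,270:390],None,fx=4.2,fy=4.2,interpolation=cv2.INTER_NEAREST))
b,m=blobs(W,(172,120,60),(6,255,255),(300,75,340,140),5);print(b)
g=cv2.cvtColor(W['pixels'],cv2.COLOR_RGB2GRAY)
for y in range(84,136,4): print(y,g[y,310:330])
print(g[156:200:3,298:336:2])
E
```

```text
[([318, 83, 5, 31, 120], [320.3, 99.2]), ([311, 125, 6, 9, 47], [313.6, 128.7]), ([321, 125, 6, 9, 50], [323.4, 129.0])]
84 [219 222 221 221 221 223 222 227 232 184 114  79  70 180 217 216 218 217
 212 211]
88 [221 220 220 223 228 227 224 223 231 165  95  85  70 202 224 224 189  94
 145 212]
92 [222 221 228 199  74 153 223 227 234 151  77  88  81 213 225 228 177  53
 180 224]
96 [220 223 233 159  42 209 231 227 205 132  81  86  89 212 226 233 132  24
 205 226]
100 [219 221 221 219 223 222 222 232 152  90  86  82 111 210 225 234 100  56
 203 222]
104 [220 219 221 219 220 222 226 194 114  84  86  87  74 208 224 218 216 216
 216 216]
108 [218 219 220 221 220 223 230 159 111  89  92  85  74 209 224 218 217 216
 217 217]
112 [219 218 219 220 220 223 232 136  97  92  94  75  93 210 224 218 218 216
 217 217]
116 [220 220 220 219 220 226 230 114  21  37  33  19 154 214 216 215 214 214
 216 217]
120 [218 220 221 212 215 228 175  77  28  36  32  59 199 213 207 205 204 202
 204 205]
124 [ 49  81  90  82  82 115  80  39  38  38  28  91 173 177 176 174 176 178
 176 175]
128 [188 136 100  88  93  
[... 663 characters left out ...]
 113 107 106 129 200 198 197 166 150 192 189
  188]
 [193 196 141  61  92 119 111 113 114 101 199 202 201 189 112  98 198 195
  186]
 [189 193 151  56  67  94 118 117 113 100 209 195 200 116  90 104 199 191
  197]
 [188 192 187  83  68  71  69  78 104  91 162  96  84  93  84 185 192 194
  191]
 [193 189 191 193  87  67  70  73  81  84  88  90  90  82 174 186 199 191
  191]
 [193 186 189 189 195 165  80  72  75  79  78  89 140 192 192 195 188 193
  190]
 [215 201 185 190 191 192 194 193 201 205 198 194 190 195 188 182 191 191
  191]
 [221 190 186 194 184 190 190 189 186 194 191 190 187 188 190 193 182 185
  190]
 [220 220 195 184 194 194 186 189 188 189 189 188 190 186 185 189 189 185
  179]]
```

View pics/c5.png

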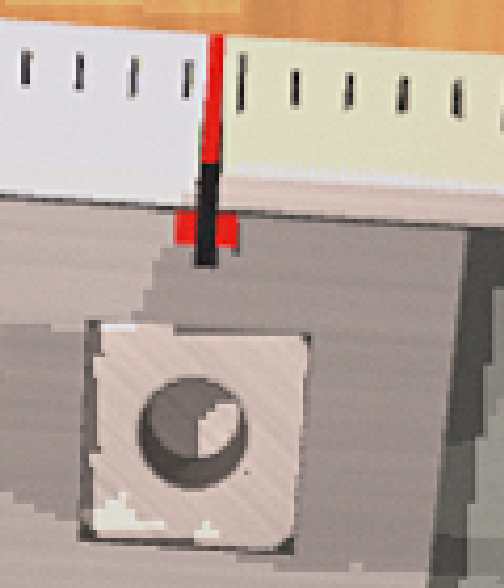

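The pointer at (319.5,118) is in line with the red mark at (320,112), and the well at (316,178) is centred in the port. Next I'll compute the well's position and go to the rod.

```bash
python3 -m jog '{"linear":[[0,-1.4,4],[0,-2.8,8],[0,-4.2,12],[0,-5.6,16],[0,-7,20],[0,-8.4,24],[0,-10.4,28],[0,-10.4,28],[0,-10.4,28],[0,-10.4,28]],"twist":[0,0,0,0,0,0,0,0,0,0],"claw":[-0.3,-0.3,-0.3,-0.3,-0.3,-0.3,-0.3,-0.3,-0.3,-0.3]}' ; python3 - <<'E'
from h import *
snap('wrist','wrist6')
V=load('wrist5');g=cv2.cvtColor(V['pixels'],cv2.COLOR_RGB2GRAY)
c=onz(V,(316,178.2),.078);print('well',c)
m=((g<170).astype(np.uint8)); sub=m[158:198,296:336]
cs,_=cv2.findContours(sub,cv2.RETR_EXTERNAL,cv2.CHAIN_APPROX_NONE)
big=[k for k in cs if 150<cv2.contourArea(k)]
for k in big: h=cv2.convexHull(k); e=cv2.fitEllipse(h); print(e, onz(V,(e[0][0]+296,e[0][1]+158),.078))
E
```

```text
t: 5.92
tcp_pos: [0.4989, -0.2702, 0.2338]
tool_rot: [-0.501, -0.5, 0.501, -0.498]
force: [0.5, -0.4, 0.8]
finger_gap: 0.349
well [0.60142578 0.05249975 0.078     ]
((19.381181716918945, 19.503921508789062), (27.041305541992188, 27.392627716064453), 30.513057708740234) [0.60089133 0.05309189 0.078     ]
```

View pics/wrist6.png

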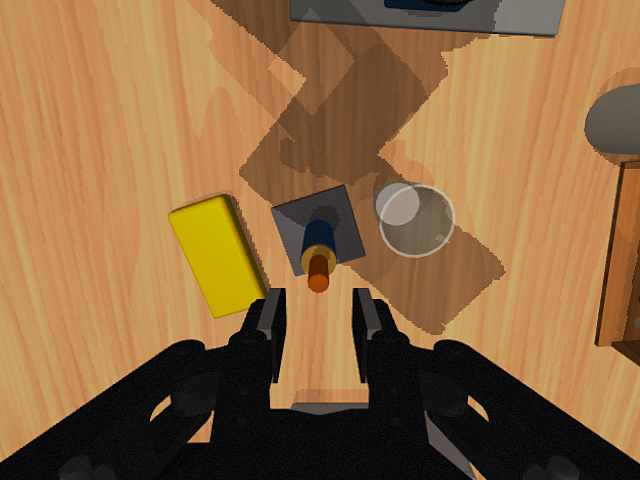

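```bash
python3 - <<'E'
from h import *
V=load('wrist6');D=load('side0')
b,m=blobs(V,(3,150,100),(14,255,255),(295,235,340,300));print(b)
for u in [(318.6,283),(318.6,283.5)]: print(onz(V,u,.144))
f=lambda x,y:(220+x/2.05,140+y/2.05)
print(tri([(V,(318.6,283)),(D,f(310,34))]))
# collar centre
print(onz(V,(318.7,258),.099), onz(V,(401,203),.0),onz(V,(418,221),.085))
E
```

```text
[([307, 274, 22, 20, 319], [317.6, 283.1])]
[ 0.49914535 -0.29751206  0.144     ]
[ 0.49914435 -0.29790625  0.144     ]
(array([ 0.49860489, -0.29882537,  0.14121129]), [np.float64(0.0005364371833944576), np.float64(0.0005364371833945759)])
[ 0.49914425 -0.29441537  0.099     ] [ 0.58920564 -0.26618837  0.        ] [ 0.58469239 -0.26577064  0.085     ]
```

```bash
python3 -m jog '{"linear":[[2,-0.1,1.5],[5,-0.1,2.75],[6,-0.1,2.75],[6,-0.1,2.75],[6,-0.1,2.75]],"twist":[0,0,0,0,0],"claw":[-0.3,-0.3,-0.3,-0.3,-0.3]}' ; python3 - <<'E'
from h import *
snap('wrist','wrist7')
E
```

```text
t: 6.38
tcp_pos: [0.499, -0.295, 0.1747]
tool_rot: [0.5, 0.501, -0.5, 0.499]
force: [0.7, 0.4, 0.1]
finger_gap: 0.35
```

View pics/wrist7.png

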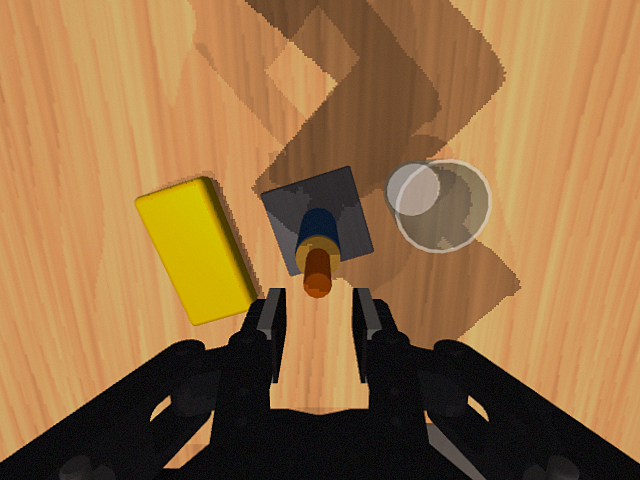

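```bash
python3 - <<'E'
from h import *
V=load('wrist6');U=load('wrist7')
b,m=blobs(U,(3,150,100),(14,255,255),(295,235,340,300));print(b)
print(tri([(V,(318.2,283)),(U,(317.6,286))]), onz(U,(317.6,286),.144),onz(U,(318.5,253),.099))
E
```

```text
[([303, 273, 29, 26, 568], [316.7, 285.2])]
(array([ 0.49910241, -0.27527411,  0.19427332]), [np.float64(2.411970240112756e-05), np.float64(2.4119702401170624e-05)]) [ 0.49892714 -0.29802026  0.144     ] [ 0.49931711 -0.29451453  0.099     ]
```

```bash
python3 -m jog '{"linear":[[3,0,0],[6,0,0],[7.1,0,0],[7.1,0,0],[7.1,0,0],[7.1,0,0],[7.1,0,0],[7.1,0,0],[7.1,0,0],[7.1,0,0]],"twist":[0,0,0,0,0,0,0,0,0,0],"claw":[-0.3,-0.3,-0.3,-0.3,-0.3,-0.9,-0.9,-0.9,-0.9,-0.9]}' 60; python3 - <<'E'
from h import *
snap('wrist','wrist8');print(manip.sense()['tcp_pos'],manip.sense()['force'],manip.sense()['finger_gap'])
E
```

```text
t: 7.27
tcp_pos: [0.5002, -0.2978, 0.1063]
tool_rot: [0.5, 0.499, -0.5, 0.501]
force: [-0.1, -0.1, 6.4]
finger_gap: 0.169
[ 0.50016553 -0.29776548  0.10627091] [0.06104892 1.30329245 6.1149287 ] 0.17009817173418068
```

View pics/wrist8.png

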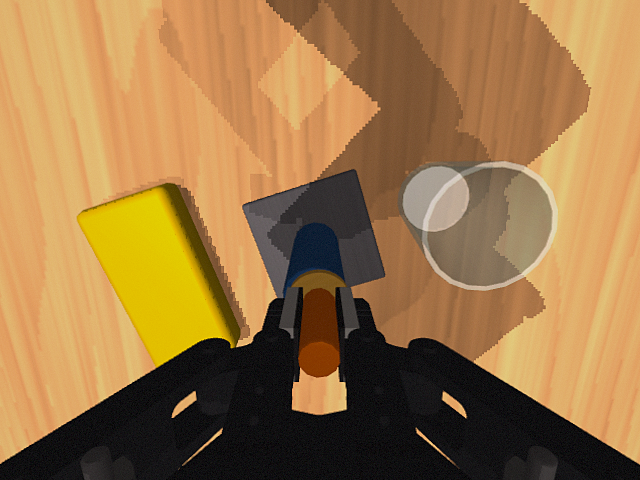

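```bash
python3 -m jog '{"linear":[[-1,0,0],[-3,0,0],[-6,0,0],[-9,0,0],[-11,0,0],[-13,0,0],[-13,1,-3.5],[-13,2.2,-7.5],[-13,3.3,-11.5],[-13,4.5,-15.5],[-13,5.7,-19.5],[-13,6.8,-23.5],[-13,8,-27.5],[-13,9.2,-31.5],[-13,9.8,-34],[-13,10.2,-35],[-13,10.2,-35],[-13,10.2,-35],[-13,10.2,-35]],"twist":[0,0,0,0,0,0,0,0,0,0,0,0,0,0,0,0,0,0,0],"claw":[-0.9,-0.9,-0.9,-0.9,-0.9,-0.9,-0.9,-0.9,-0.9,-0.9,-0.9,-0.9,-0.9,-0.9,-0.9,-0.9,-0.9,-0.9,-0.9]}'; python3 - <<'E'
from h import *
for c in ['wrist','scene','side']: snap(c,c+'9')
a=cv2.imread('pics/scene9.png')[180:330,240:400];b=cv2.imread('pics/side9.png')[100:300,200:400]
cv2.imwrite('pics/c9.png',np.hstack([cv2.resize(a,(400,375),interpolation=cv2.INTER_CUBIC),cv2.resize(b,(375,375),interpolation=cv2.INTER_CUBIC)]))
print(manip.sense()['tcp_pos'],manip.sense()['force'],manip.sense()['finger_gap'])
E
```

```text
t: 8.9
tcp_pos: [0.6005, 0.0515, 0.2344]
tool_rot: [-0.5, -0.5, 0.501, -0.5]
force: [-0.7, -0.2, -0.9]
finger_gap: 0.168
[0.60072485 0.05122362 0.23437439] [ 0.82471341 -0.20440026 -0.47405292] 0.16882315317890176
```

View pics/wrist9.png

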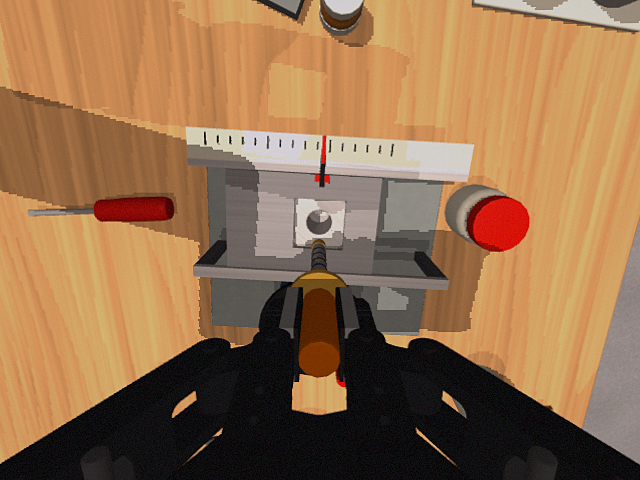

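View pics/c9.png

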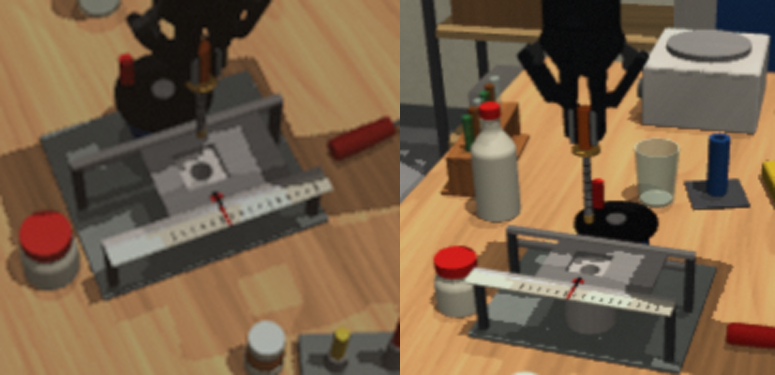

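```bash
python3 - <<'E'
from h import *
W,S,D=load('wrist9'),load('scene9'),load('side9')
ims=[]
for n,(x0,y0,x1,y1) in [('wrist9',(290,190,350,300)),('scene9',(300,190,340,260)),('side9',(275,150,315,220))]:
    im=cv2.imread(f'pics/{n}.png')[y0:y1,x0:x1]; k=560/(y1-y0); ims.append(cv2.convertScaleAbs(cv2.resize(im,None,fx=k,fy=k,interpolation=cv2.INTER_NEAREST)[:560],alpha=1.4)); print(n,k,ims[-1].shape)
cv2.imwrite('pics/c10.png',np.hstack(ims)[:,:800])
g=cv2.cvtColor(W['pixels'],cv2.COLOR_RGB2GRAY)
cs,_=cv2.findContours((g[204:240,302:336]<160).astype(np.uint8),cv2.RETR_EXTERNAL,cv2.CHAIN_APPROX_NONE)
for k in cs:
    if cv2.contourArea(k)>150: e=cv2.fitEllipse(cv2.convexHull(k));print(e,onz(W,(e[0][0]+302,e[0][1]+204),.078))
E
```

```text
wrist9 5.090909090909091 (560, 305, 3)
scene9 8.0 (560, 320, 3)
side9 8.0 (560, 320, 3)
((16.626667022705078, 17.71371841430664), (24.94546127319336, 25.59069061279297), 62.16405487060547) [0.60093502 0.05315772 0.078     ]
```

View pics/c10.png

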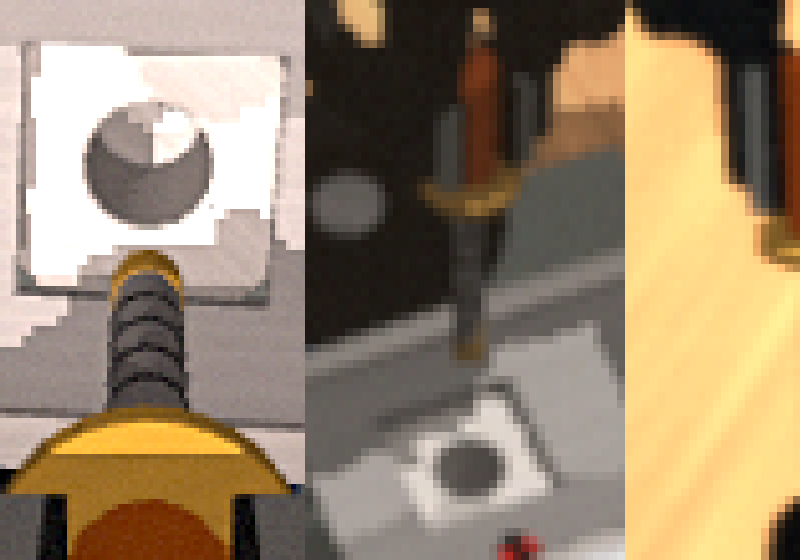

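```bash
python3 - <<'E'
from h import *
W,S,D=load('wrist9'),load('scene9'),load('side9')
print(onz(W,(319.3,246),.14),onz(W,(319.3,239.3),.14)-[0,.005,0])
print(tri([(W,(319.3,246)),(S,(320.5,234)),(D,(300.3,215))]),onz(S,(320.5,234),.14),onz(D,(300.3,215),.14))
E
```

```text
[0.6014525  0.05064872 0.14      ] [0.6014537  0.05066811 0.14      ]
(array([0.60051676, 0.05318837, 0.14670172]), [np.float64(0.0009912833875621427), np.float64(0.0008600895581098034), np.float64(0.0009422969007741438)]) [0.59841395 0.04993475 0.14      ] [0.60303594 0.04080176 0.14      ]
```

```bash
python3 -m jog '{"linear":[[1,-0.05,-0.15],[3,-0.05,-0.15],[4.5,-0.05,-0.15],[6,-0.05,-0.15],[7.5,-0.05,-0.15],[8.6,-0.05,-0.15],[8.8,-0.05,-0.15],[8.8,-0.05,-0.15],[8.8,-0.05,-0.15]],"twist":[0,0,0,0,0,0,0,0,0],"claw":[-0.9,-0.9,-0.9,-0.9,-0.9,-0.9,-0.9,-0.9,-0.9]}'
python3 -m jog '{"linear":[[0.3,0,0],[0.6,0,0],[0.8,0,0],[0.8,0,0]],"twist":[0,0,0,0],"claw":[-0.9,-0.9,-0.9,-0.9]}'
```

```text
t: 9.8
tcp_pos: [0.6009, 0.0543, 0.1466]
tool_rot: [0.5, 0.5, -0.5, 0.5]
force: [0.3, -0.4, -0.9]
finger_gap: 0.169
t: 10.13
tcp_pos: [0.6003, 0.0546, 0.1382]
tool_rot: [0.5, 0.5, -0.5, 0.5]
force: [0.6, 0.4, -1.0]
finger_gap: 0.17
```

```bash
python3 -m jog '{"linear":[[0.3,0,0],[0.6,0,0],[0.6,0,0]],"twist":[0,0,0],"claw":[-0.9,-0.9,-0.9]}'
python3 -m jog '{"linear":[[0.2,0,0],[0.4,0,0],[0.4,0,0]],"twist":[0,0,0],"claw":[-0.9,-0.9,-0.9]}'
python3 -m jog '{"linear":[[0.2,0,0],[0.3,0,0],[0.3,0,0]],"twist":[0,0,0],"claw":[-0.9,-0.9,-0.9]}'
```

```text
t: 10.38
tcp_pos: [0.6, 0.0546, 0.1317]
tool_rot: [0.5, 0.5, -0.5, 0.5]
force: [0.1, -0.4, -1.2]
finger_gap: 0.169
t: 10.63
tcp_pos: [0.601, 0.0545, 0.1301]
tool_rot: [0.5, 0.5, -0.5, 0.5]
force: [-2.0, 0.2, 8.4]
finger_gap: 0.17
t: 10.88
tcp_pos: [0.6015, 0.0545, 0.1298]
tool_rot: [0.501, 0.499, -0.499, 0.501]
force: [-5.4, 1.6, 22.7]
finger_gap: 0.172
```

Contact came at a measured TCP z of 0.130, which puts the tip at about 0.034 and the well at 44 mm deep, so it takes the blue plug. I'll take the rod back.

```bash
python3 -m jog '{"linear":[[-0.6,0,0],[-2,0,0],[-4,0,0],[-6.5,0,0],[-9,0,0],[-11,0,0],[-11,-0.7,2.5],[-11,-1.9,6.5],[-11,-3,10.5],[-11,-4.2,14.5],[-11,-5.3,18.5],[-11,-6.5,22.5],[-11,-7.6,26.5],[-11,-8.8,30.5],[-11,-9.8,34],[-11,-10.15,35.15],[-11,-10.15,35.15],[-11,-10.15,35.15],[-11,-10.15,35.15]],"twist":[0,0,0,0,0,0,0,0,0,0,0,0,0,0,0,0,0,0,0],"claw":[-0.9,-0.9,-0.9,-0.9,-0.9,-0.9,-0.9,-0.9,-0.9,-0.9,-0.9,-0.9,-0.9,-0.9,-0.9,-0.9,-0.9,-0.9,-0.9]}'; python3 - <<'E'
from h import *
for c in ['wrist','side']: snap(c,c+'11')
a=cv2.imread('pics/side11.png')[100:240,300:440];b=cv2.imread('pics/wrist11.png')[180:320,250:390]
cv2.imwrite('pics/c11.png',cv2.convertScaleAbs(np.hstack([cv2.resize(a,(400,400),interpolation=cv2.INTER_CUBIC),cv2.resize(b,(400,400),interpolation=cv2.INTER_NEAREST)]),alpha=1.3))
E
```

```text
t: 12.47
tcp_pos: [0.499, -0.2955, 0.235]
tool_rot: [0.5, 0.501, -0.5, 0.5]
force: [0.2, 0.5, -0.7]
finger_gap: 0.169
```

View pics/c11.png

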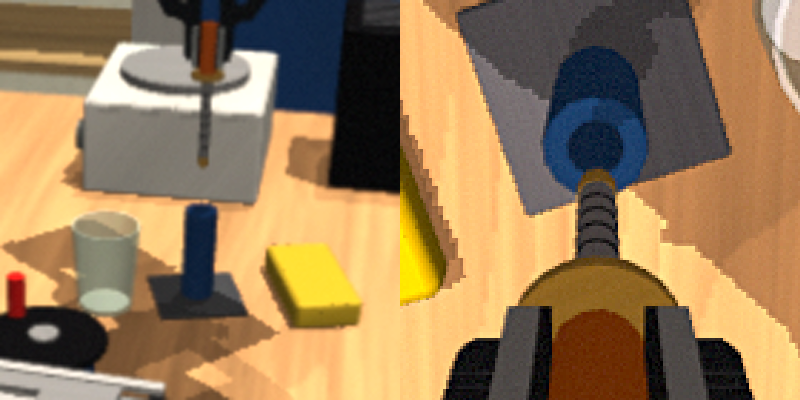

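```bash
python3 - <<'E'
from h import *
W=load('wrist11')
g=W['pixels'].astype(int)
print('mouth',onz(W,(318.3,231.5),.095),'tip',onz(W,(319,239.3),.14)-[0,.005,0], onz(W,(319,239.3),.143)-[0,.005,0])
E
```

```text
mouth [ 0.49911323 -0.29796767  0.095     ] tip [ 0.49967143 -0.29632539  0.14      ] [ 0.4996686  -0.29542425  0.143     ]
```

```bash
python3 -m jog '{"linear":[[1.5,-0.05,0.15],[3.5,-0.05,0.15],[4.5,-0.05,0.15],[5.5,-0.05,0.15],[6.5,-0.05,0.15],[6.5,-0.05,0.15]],"twist":[0,0,0,0,0,0],"claw":[-0.9,-0.9,-0.9,-0.9,-0.9,-0.9]}'; python3 - <<'E'
from h import *
for c in ['wrist','side']: snap(c,c+'12')
a=cv2.imread('pics/side12.png')[100:240,300:440];b=cv2.imread('pics/wrist12.png')[180:320,250:390]
cv2.imwrite('pics/c12.png',cv2.convertScaleAbs(np.hstack([cv2.resize(a,(400,400),interpolation=cv2.INTER_CUBIC),cv2.resize(b,(400,400),interpolation=cv2.INTER_NEAREST)]),alpha=1.3))
E
```

```text
t: 13.07
tcp_pos: [0.4978, -0.2971, 0.1683]
tool_rot: [0.5, 0.502, -0.5, 0.499]
force: [-0.3, 0.8, -1.3]
finger_gap: 0.172
```

View pics/c12.png

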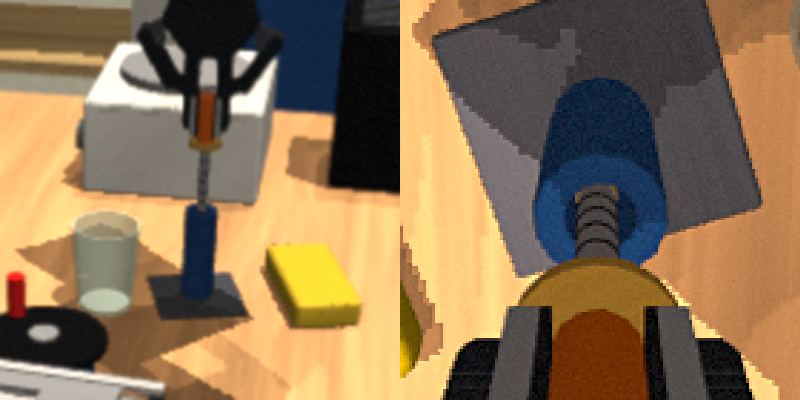

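The rod is inside the tube, with its foot near the +y wall. I'll keep lowering.

```bash
python3 -m jog '{"linear":[[0.5,0,0.1],[1,0,0.1],[1.5,0,0.1],[2,0,0.1],[2,0,0.1]],"twist":[0,0,0,0,0],"claw":[-0.9,-0.9,-0.9,-0.9,-0.9]}';python3 -m jog '{"linear":[[0.7,0,0],[1.4,0,0],[2.1,0,0],[2.8,0,0],[3.4,0,0],[3.9,0,0],[3.9,0,0]],"twist":[0,0,0,0,0,0,0],"claw":[-0.9,-0.9,-0.9,-0.9,-0.9,-0.9,-0.9]}'; python3 - <<'E'
from h import *
for c in ['wrist','side']: snap(c,c+'13')
a=cv2.imread('pics/side13.png')[100:240,300:440];b=cv2.imread('pics/wrist13.png')[180:380,220:420]
cv2.imwrite('pics/c13.png',cv2.convertScaleAbs(np.hstack([cv2.resize(a,(400,400),interpolation=cv2.INTER_CUBIC),cv2.resize(b,(400,400),interpolation=cv2.INTER_NEAREST)]),alpha=1.3))
E
```

```text
t: 13.58
tcp_pos: [0.4978, -0.299, 0.1491]
tool_rot: [0.5, 0.501, -0.5, 0.499]
force: [0.2, 0.0, -1.0]
finger_gap: 0.169
t: 14.17
tcp_pos: [0.4979, -0.2989, 0.1099]
tool_rot: [0.5, 0.501, -0.5, 0.499]
force: [0.2, -0.1, -0.9]
finger_gap: 0.172
```

View pics/c13.png

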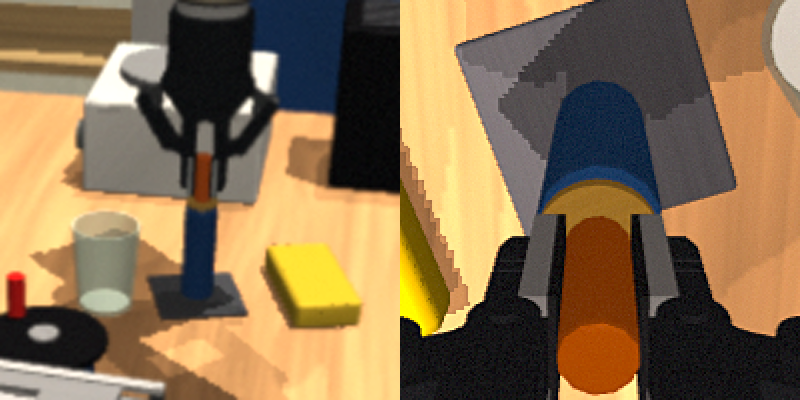

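```bash
python3 -m jog '{"linear":[[0.2,0,0],[0.4,0,0],[0.5,0,0],[0.5,0,0]],"twist":[0,0,0,0],"claw":[-0.9,-0.9,-0.9,-0.9]}';python3 -m jog '{"linear":[[0.1,0,0],[0.2,0,0],[0.2,0,0]],"twist":[0,0,0],"claw":[-0.9,-0.9,-0.9]}'
```

```text
t: 14.6
tcp_pos: [0.4986, -0.2995, 0.1064]
tool_rot: [0.5, 0.5, -0.5, 0.5]
force: [0.8, -0.1, -1.7]
finger_gap: 0.173
t: 14.85
tcp_pos: [0.4986, -0.2995, 0.1063]
tool_rot: [0.5, 0.5, -0.5, 0.5]
force: [-2.2, 1.7, 10.5]
finger_gap: 0.172
```

The collar is seated on the rim, with 10 N of contact. I'll release, rise, and check.

```bash
python3 -m jog '{"linear":[[0,0,0],[0,0,0],[0,0,0],[-1,0,0],[-3,0,0],[-6,0,0],[-9,0,-1],[-13,0,-3],[-13,0,-3],[-13,0,-3]],"twist":[0,0,0,0,0,0,0,0,0,0],"claw":[-0.3,-0.3,-0.3,-0.3,-0.3,-0.3,-0.3,-0.3,-0.3,-0.3]}'; python3 - <<'E'
from h import *
for c in ['wrist','side']: snap(c,c+'14')
a=cv2.imread('pics/side14.png')[100:240,300:440];b=cv2.imread('pics/wrist14.png')[180:320,250:390]
cv2.imwrite('pics/c14.png',cv2.convertScaleAbs(np.hstack([cv2.resize(a,(400,400),interpolation=cv2.INTER_CUBIC),cv2.resize(b,(400,400),interpolation=cv2.INTER_NEAREST)]),alpha=1.3))
E
```

```text
t: 15.68
tcp_pos: [0.4999, -0.2696, 0.2377]
tool_rot: [0.5, 0.498, -0.499, 0.503]
force: [-0.7, 0.4, -0.0]
finger_gap: 0.346
```

View pics/c14.png

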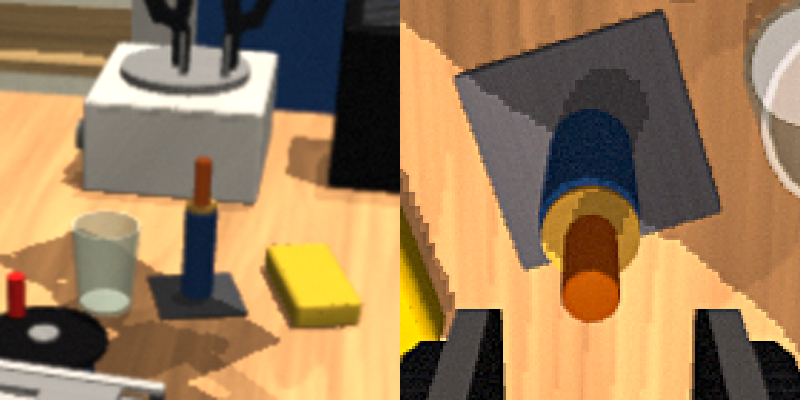

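The rod is hanging in its stand again: collar at (590,230) in the crop, handle upright. Next, the blue plug.

```bash
python3 -m jog '{"linear":[[0,-0.2,-3],[0,-0.4,-7],[0,-0.7,-11],[0,-1,-15],[0,-1.3,-19],[0,-1.6,-23],[0,-1.8,-27],[0,-2.1,-31],[0,-2.4,-35],[0,-2.7,-39],[0,-3,-43],[0,-3.3,-47],[0,-3.6,-51],[0,-3.85,-55],[0,-3.85,-55],[0,-3.85,-55],[0,-3.85,-55]],"twist":[0,0,0,0,0,0,0,0,0,0,0,0,0,0,0,0,0],"claw":[-0.3,-0.3,-0.3,-0.3,-0.3,-0.3,-0.3,-0.3,-0.3,-0.3,-0.3,-0.3,-0.3,-0.3,-0.3,-0.3,-0.3]}'; python3 - <<'E'
from h import *
for c in ['wrist','scene']: snap(c,c+'15')
S=load('scene0')
for n,u,z in [('purple',(446,281),.089),('orange',(447.4,345),.089),('stopper',(449,321),.035),('vial',(347,314),.06)]: print(n,onz(S,u,z).round(3))
E
```

```text
t: 17.2
tcp_pos: [0.4592, 0.2798, 0.2327]
tool_rot: [-0.499, -0.5, 0.501, -0.5]
force: [0.8, 0.1, -0.2]
finger_gap: 0.351
purple [0.372 0.268 0.089]
orange [0.461 0.401 0.089]
stopper [0.399 0.341 0.035]
vial [0.616 0.231 0.06 ]
```

View pics/wrist15.png

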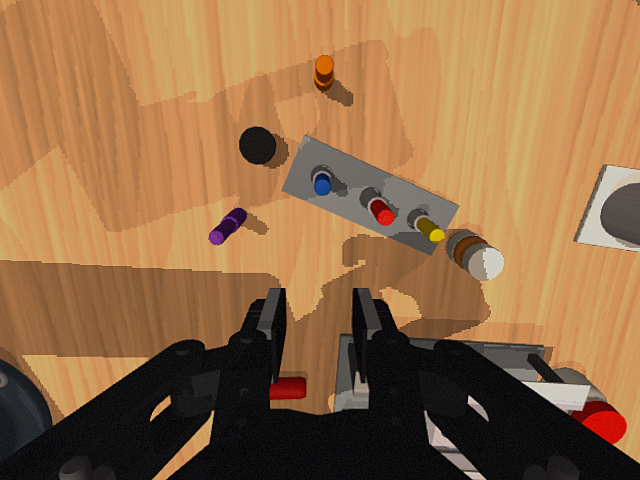

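```bash
python3 - <<'E'
from h import *
W,S,D=load('wrist15'),load('scene0'),load('side0')
b,m=blobs(W,(105,140,50),(125,255,255),(300,160,340,200));print(b)
u=(322.5,187.3)
print(onz(W,u,.095),tri([(W,u),(S,(425.4,309.5)),(D,(345.3,333.5))]))
for n,u in [('red',(386,218)),('yel',(437.5,235.5))]: print(n,onz(W,u,.107 if n=='red' else .083))
im=cv2.imread('pics/wrist15.png')[150:250,300:450];cv2.imwrite('pics/c15.png',cv2.resize(im,(750,500),interpolation=cv2.INTER_NEAREST))
E
```

```text
[([314, 173, 17, 22, 275], [321.9, 184.5])]
[0.46239579 0.31447611 0.095     ] (array([0.46127061, 0.3133533 , 0.09534833]), [np.float64(0.0016162143576232764), np.float64(0.002025675713410872), np.float64(0.0010322242936995317)])
red [0.51263182 0.29204172 0.107     ]
yel [0.56315222 0.27069699 0.083     ]
```

View pics/c15.png

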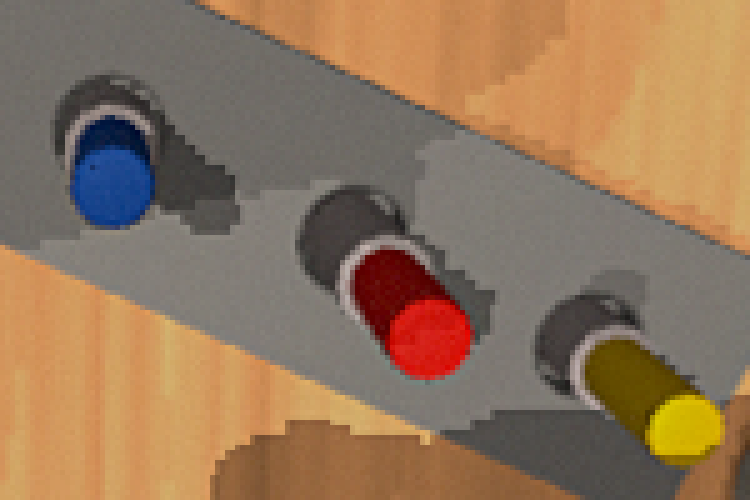

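```bash
python3 -m jog '{"linear":[[2,0.1,-2],[5,0.2,-3.35],[8,0.2,-3.35],[10,0.2,-3.35],[10.5,0.2,-3.35],[10.5,0.2,-3.35],[10.5,0.2,-3.35]],"twist":[0,0,0,0,0,0,0],"claw":[-0.3,-0.3,-0.3,-0.3,-0.3,-0.3,-0.3]}'; python3 - <<'E'
from h import *
W=snap('wrist','wrist16')
im=cv2.imread('pics/wrist16.png')[200:400,190:450];cv2.imwrite('pics/c16.png',cv2.resize(im,None,fx=3,fy=3,interpolation=cv2.INTER_NEAREST))
E
```

```text
t: 17.88
tcp_pos: [0.4629, 0.3132, 0.1299]
tool_rot: [0.501, 0.499, -0.5, 0.5]
force: [0.4, 1.0, 0.8]
finger_gap: 0.353
```

View pics/c16.png

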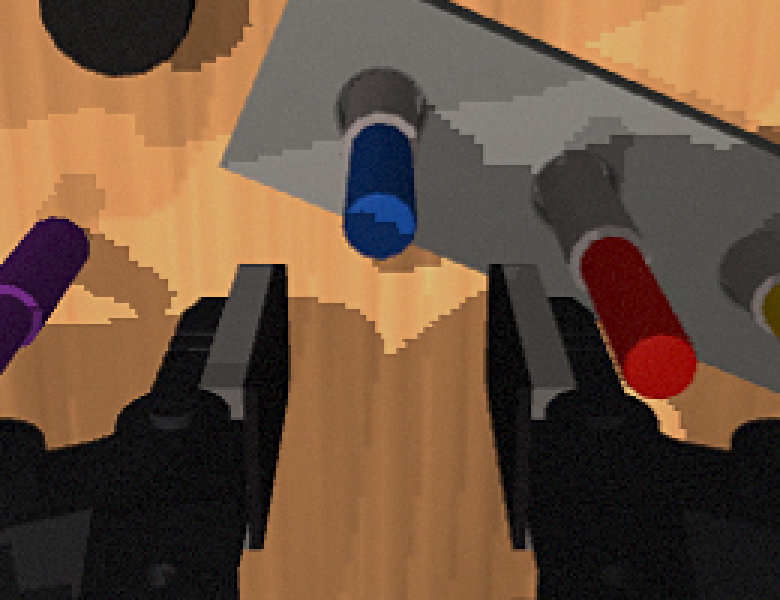

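```bash
python3 - <<'E'
from h import *
W,V=load('wrist16'),load('wrist15')
print(onz(W,(316.6,275.3),.095),tri([(W,(316.6,275.3)),(V,(322.4,187.4))]), onz(W,(190+628/3,200+0/3),.107), 'red',onz(W,(190+660/3,200+367/3),.107))
E
```

```text
[0.46231551 0.31468463 0.095     ] (array([0.46231639, 0.31423825, 0.09393464]), [np.float64(7.457209130185527e-06), np.float64(7.457209130021205e-06)]) [0.50228957 0.3587007  0.107     ] red [0.51236314 0.29246272 0.107     ]
```

```bash
python3 -m jog '{"linear":[[2,0.03,-0.05],[4,0.03,-0.05],[5.5,0.03,-0.05],[6.3,0.03,-0.05],[6.3,0.03,-0.05],[6.3,0.03,-0.05],[6.3,0.03,-0.05],[6.3,0.03,-0.05],[6.3,0.03,-0.05],[6.3,0.03,-0.05]],"twist":[0,0,0,0,0,0,0,0,0,0],"claw":[-0.3,-0.3,-0.3,-0.3,-0.3,-0.6,-0.9,-0.9,-0.9,-0.9]}' 50;python3 -m jog '{"linear":[[-0.5,0,0],[-1.5,0,0],[-3,0,0],[-5,0,0],[-8,0,0],[-11,0,0],[-12,0,0],[-12,0,0],[-12,0,0]],"twist":[0,0,0,0,0,0,0,0,0],"claw":[-0.9,-0.9,-0.9,-0.9,-0.9,-0.9,-0.9,-0.9,-0.9]}';  python3 - <<'E'
from h import *
W=snap('wrist','wrist17');snap('scene','scene17')
E
```

```text
t: 18.77
tcp_pos: [0.4632, 0.3149, 0.0675]
tool_rot: [0.501, 0.5, -0.499, 0.5]
force: [0.0, 0.3, 5.2]
finger_gap: 0.145
t: 19.52
tcp_pos: [0.462, 0.3144, 0.1865]
tool_rot: [0.5, 0.5, -0.5, 0.5]
force: [-0.6, 0.4, -1.2]
finger_gap: 0.146
```

View pics/wrist17.png

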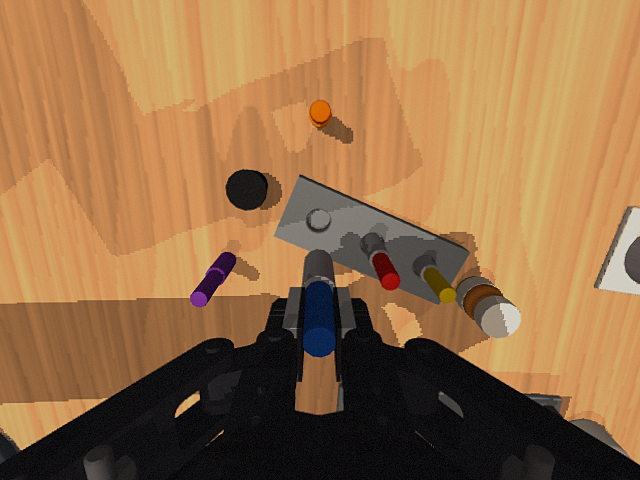

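Blue plug in hand, its stem hanging straight at (318,265). Now to the well.

```bash
python3 -m jog '{"linear":[[-2,0.5,1],[-4,2,4],[-4,4,7.6],[-4,6,11.2],[-4,7.8,14.8],[-4,9.6,18.4],[-4,11.5,22],[-4,13.2,25],[-4,13.87,26.14],[-4,13.87,26.14],[-4,13.87,26.14],[-4,13.87,26.14]],"twist":[0,0,0,0,0,0,0,0,0,0,0,0],"claw":[-0.9,-0.9,-0.9,-0.9,-0.9,-0.9,-0.9,-0.9,-0.9,-0.9,-0.9,-0.9]}';  python3 - <<'E'
from h import *
W=snap('wrist','wrist18');snap('scene','scene18')
im=cv2.imread('pics/wrist18.png')[190:330,250:390];b=cv2.imread('pics/scene18.png')[190:290,280:360]
cv2.imwrite('pics/c18.png',np.hstack([cv2.resize(im,(500,500),interpolation=cv2.INTER_NEAREST),cv2.resize(b,None,fx=5,fy=5,interpolation=cv2.INTER_NEAREST)[:,:300]]))
E
```

```text
t: 20.62
tcp_pos: [0.5993, 0.0544, 0.2249]
tool_rot: [0.499, 0.501, -0.501, 0.499]
force: [-0.6, 0.1, -1.7]
finger_gap: 0.144
```

View pics/c18.png

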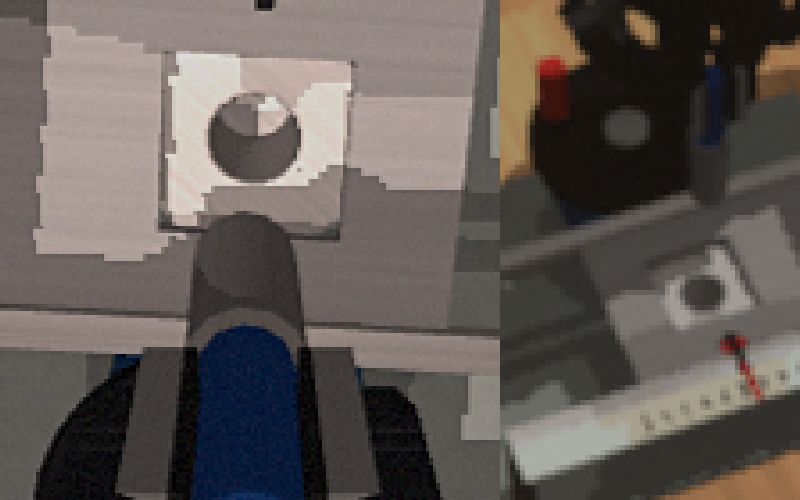

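```bash
python3 - <<'E'
from h import *
W=load('wrist18')
f=lambda x,y:(250+x/3.571,190+y/3.571)
print('foot',onz(W,f(247,212),.166)-[0,.009,0],'well',onz(W,f(255,138),.078),onz(W,f(255,92),.078),onz(W,f(255,184),.078))
# well lateral edges
print(onz(W,f(208,138),.078),onz(W,f(302,138),.078))
print('lower stem mid L/R', onz(W,f(195,262),.16),onz(W,f(300,262),.16))
g=cv2.cvtColor(W['pixels'],cv2.COLOR_RGB2GRAY)
cs,_=cv2.findContours((g[212:246,304:340]<150).astype(np.uint8),cv2.RETR_EXTERNAL,cv2.CHAIN_APPROX_NONE)
for k in cs:
    if cv2.contourArea(k)>150: e=cv2.fitEllipse(cv2.convexHull(k));print(e,onz(W,(e[0][0]+304,e[0][1]+212),.078))
print('mark/pointer check',blobs(W,(172,120,60),(6,255,255),(290,100,360,260),5)[0])
E
```

```text
foot [0.59992394 0.05398208 0.166     ] well [0.6016687  0.05254086 0.078     ] [0.60162941 0.06390959 0.078     ] [0.60170879 0.04091417 0.078     ]
[0.59031371 0.05251635 0.078     ] [0.61302031 0.05256493 0.078     ]
lower stem mid L/R [0.59064354 0.05155903 0.16      ] [0.60938774 0.05160652 0.16      ]
((16.40669822692871, 16.078222274780273), (24.850582122802734, 26.134944915771484), 100.13571166992188) [0.60080313 0.05304428 0.078     ]
mark/pointer check [([323, 140, 6, 29, 117], [325.6, 154.7]), ([316, 179, 7, 9, 47], [319.1, 182.9]), ([326, 180, 6, 9, 48], [328.6, 183.6])]
```

```bash
python3 -m jog '{"linear":[[1.5,0.1,0.05],[3.5,0.1,0.05],[5.5,0.1,0.05],[6.7,0.1,0.05],[6.7,0.1,0.05],[6.7,0.1,0.05],[6.7,0.1,0.05]],"twist":[0,0,0,0,0,0,0],"claw":[-0.9,-0.9,-0.9,-0.9,-0.9,-0.9,-0.9]}';  python3 - <<'E'
from h import *
W=snap('wrist','wrist19');snap('scene','scene19');snap('side','side19')
im=cv2.imread('pics/wrist19.png')[190:330,250:390];b=cv2.imread('pics/scene19.png')[200:280,280:360];c=cv2.imread('pics/side19.png')[180:280,250:350]
cv2.imwrite('pics/c19.png',np.hstack([cv2.resize(im,(560,560),interpolation=cv2.INTER_NEAREST),np.vstack([cv2.resize(x,(240,280),interpolation=cv2.INTER_NEAREST) for x in (b,c)])]))
E
```

```text
t: 21.3
tcp_pos: [0.6024, 0.0535, 0.1603]
tool_rot: [0.5, 0.5, -0.499, 0.501]
force: [-0.7, -0.3, -0.8]
finger_gap: 0.145
```

View pics/c19.png

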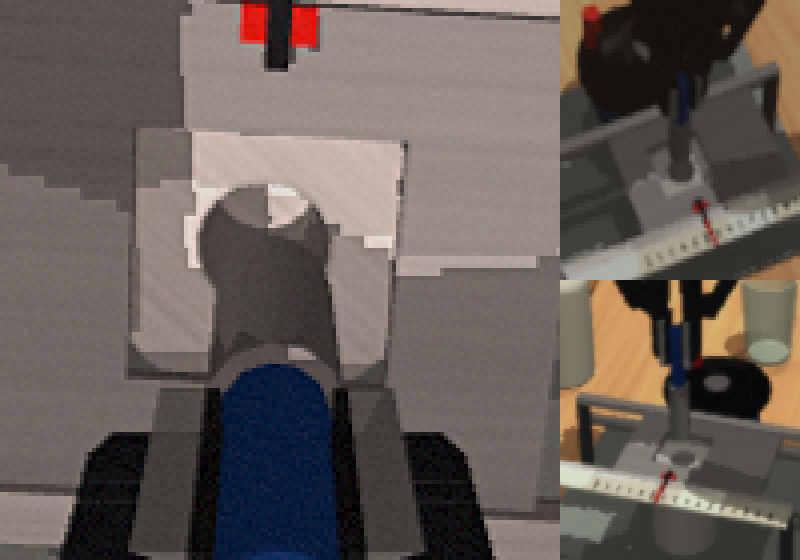

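```bash
python3 - <<'E'
from h import *
W=load('wrist19')
f=lambda x,y:(250+x/4,190+y/4)
for z in (.097,.099,.101): print('foot',onz(W,f(271,226),z)-[0,.009,0],onz(W,f(217,290),z),onz(W,f(330,290),z))
print('well',onz(W,f(264,183),.078)-[0,.011,0],onz(W,f(199,245),.078),onz(W,f(329,245),.078))
im=cv2.imread('pics/wrist19.png')[225:275,290:340]
im=cv2.convertScaleAbs(im,alpha=2.0)
cv2.imwrite('pics/c20.png',cv2.resize(im,(600,600),interpolation=cv2.INTER_NEAREST))
E
```

```text
foot [0.60244409 0.05341557 0.097     ] [0.59392332 0.05177596 0.097     ] [0.6117777  0.05179501 0.097     ]
foot [0.60244488 0.05406537 0.099     ] [0.59400691 0.05252915 0.099     ] [0.6116878  0.05254802 0.099     ]
foot [0.60244568 0.05471518 0.101     ] [0.59409051 0.05328235 0.101     ] [0.61159789 0.05330103 0.101     ]
well [0.60124905 0.05286075 0.078     ] [0.59013875 0.05281555 0.078     ] [0.61235144 0.05284077 0.078     ]
```

View pics/c20.png

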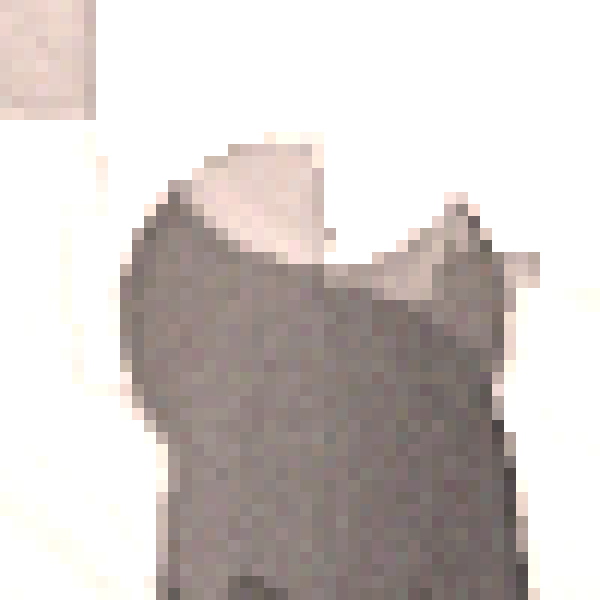

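```bash
python3 -m jog '{"linear":[[0.6,-0.15,0],[1.2,-0.15,0],[1.7,-0.15,0],[2.1,-0.15,0],[2.4,-0.15,0],[2.4,-0.15,0]],"twist":[0,0,0,0,0,0],"claw":[-0.9,-0.9,-0.9,-0.9,-0.9,-0.9]}';  python3 - <<'E'
from h import *
W=snap('wrist','wrist21')
im=cv2.imread('pics/wrist21.png')[190:330,250:390]
cv2.imwrite('pics/c21.png',cv2.resize(cv2.convertScaleAbs(im,alpha=1.5),(560,560),interpolation=cv2.INTER_NEAREST))
E
```

```text
t: 21.95
tcp_pos: [0.5999, 0.0526, 0.1342]
tool_rot: [0.5, 0.5, -0.5, 0.499]
force: [0.9, 0.4, -1.3]
finger_gap: 0.147
```

View pics/c21.png

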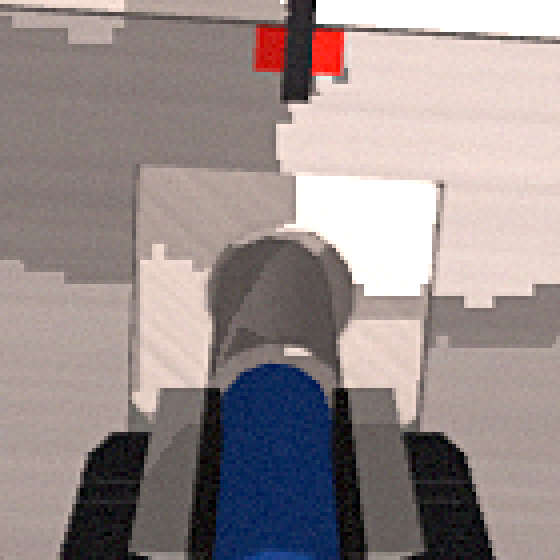

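The foot has entered the mouth with no contact force, about 1 mm to the left. I'll correct that and continue down.

```bash
python3 -m jog '{"linear":[[0,0.1,0],[0.5,0.1,0],[1,0.1,0],[1.5,0.1,0],[2,0.1,0],[2,0.1,0]],"twist":[0,0,0,0,0,0],"claw":[-0.9,-0.9,-0.9,-0.9,-0.9,-0.9]}'; python3 -m jog '{"linear":[[0.5,0,0],[1,0,0],[1.4,0,0],[1.7,0,0],[1.7,0,0]],"twist":[0,0,0,0,0],"claw":[-0.9,-0.9,-0.9,-0.9,-0.9]}'
```

```text
t: 22.5
tcp_pos: [0.6006, 0.0527, 0.1139]
tool_rot: [0.499, 0.501, -0.501, 0.499]
force: [-0.8, 0.3, -0.7]
finger_gap: 0.144
t: 22.92
tcp_pos: [0.6009, 0.0527, 0.0974]
tool_rot: [0.5, 0.5, -0.5, 0.5]
force: [-0.2, -0.9, -0.5]
finger_gap: 0.146
```

```bash
python3 -m jog '{"linear":[[0.2,0,0],[0.3,0,0],[0.3,0,0]],"twist":[0,0,0],"claw":[-0.9,-0.9,-0.9]}'; python3 -m jog '{"linear":[[0.1,0,0],[0.2,0,0],[0.2,0,0]],"twist":[0,0,0],"claw":[-0.9,-0.9,-0.9]}'
```

```text
t: 23.17
tcp_pos: [0.6016, 0.0526, 0.0956]
tool_rot: [0.5, 0.5, -0.5, 0.5]
force: [-0.6, 0.3, 0.0]
finger_gap: 0.145
t: 23.42
tcp_pos: [0.6019, 0.0526, 0.0955]
tool_rot: [0.5, 0.5, -0.5, 0.5]
force: [-2.3, 0.3, 10.3]
finger_gap: 0.145
```

The plug is on the bottom: TCP rose 28 mm against the tray, so the foot is at 0.034. I'll release and rise.

```bash
python3 -m jog '{"linear":[[0,0,0],[0,0,0],[0,0,0],[-1,0,0],[-3,0,0],[-6,0,0],[-10,0,1],[-14,0,4],[-14,0,4],[-14,0,4],[-14,0,4]],"twist":[0,0,0,0,0,0,0,0,0,0,0],"claw":[-0.4,-0.4,-0.4,-0.4,-0.4,-0.4,-0.4,-0.4,-0.4,-0.4,-0.4]}'; python3 - <<'E'
from h import *
for c in ['wrist','scene','side']: snap(c,c+'22')
im=cv2.imread('pics/wrist22.png')[60:260,220:440]
cv2.imwrite('pics/c22.png',cv2.resize(im,None,fx=3,fy=3,interpolation=cv2.INTER_NEAREST))
E
```

```text
t: 24.33
tcp_pos: [0.601, 0.0126, 0.2334]
tool_rot: [0.5, 0.5, -0.5, 0.5]
force: [-1.0, 0.3, -0.8]
finger_gap: 0.301
```

View pics/c22.png

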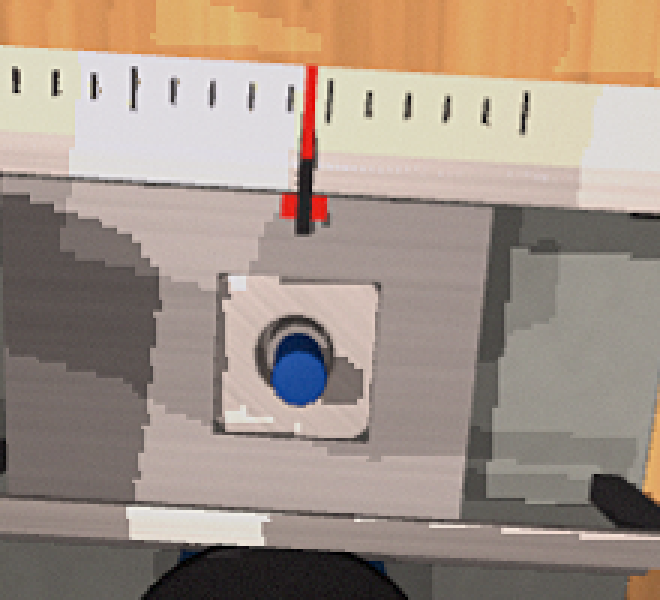

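View pics/side22.png

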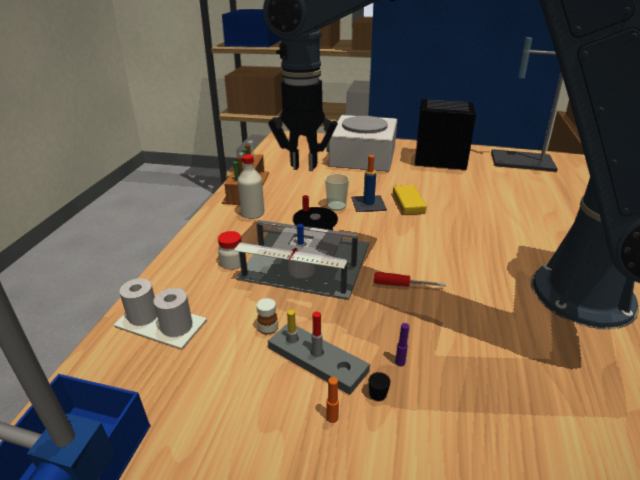

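View pics/scene22.png

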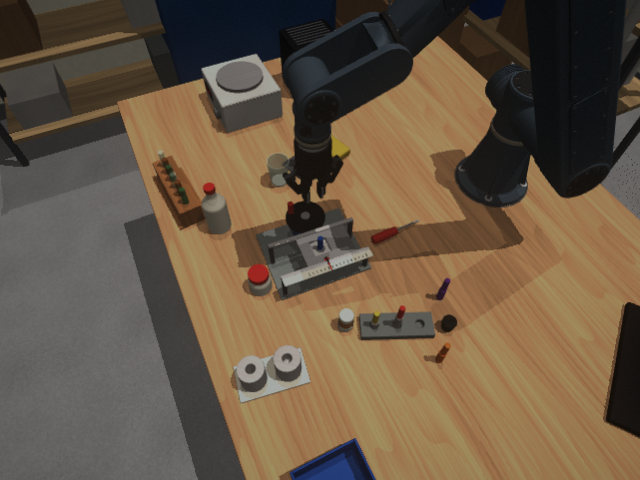

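```bash
python3 - <<'E'
from h import *
W,S,D=load('wrist22'),load('scene22'),load('side22')
print(blobs(D,(105,140,50),(125,255,255),(285,215,315,250))[0],blobs(S,(105,120,50),(125,255,255),(300,225,340,260),5)[0])
u=(220+299/3,60+378/3)
print('knob top',onz(W,u,.123),tri([(W,u),(D,(300,225.8)),(S,(320.5,238))]))
p,m=onz(W,(220+305/3,60+165/3),.089),onz(W,(220+309/3,60+140/3),.089); m0=onz(W,(220+312/3,60+75/3),.089)
d=(m-m0); pm=m+d*(p[1]-m[1])/d[1]; print('pointer-mark mm',(p-pm)[0]*1e3)
print(manip.sense()['force'].round(1),manip.sense()['t'])
print(manip.sign_off())
E
```

```text
[([297, 224, 7, 20, 104], [300.0, 233.1])] [([318, 237, 5, 4, 17], [319.9, 238.4])]
knob top [0.60231848 0.05252015 0.123     ] (array([0.60066495, 0.05210757, 0.12292961]), [np.float64(0.0017012558682871937), np.float64(0.0017637212729105902), np.float64(0.002845593480664034)])
pointer-mark mm -0.7372316723651684
[-0.4 -0.3 -0.7] 24.4833
the job is handed in; nothing more can be done
None
```

The job is done and handed in at 24.5 s; no verdict was reported.

- **Shutter:** I turned the handwheel about one full turn clockwise. The last wrist picture puts the pointer within 1 mm of the red mark (about −0.7 mm).
- **Probe:** The rod touched the bottom of the well with its tip about 34 mm above the table, so the well is 44 mm deep and takes the blue plug. The rod is back in its stand with its collar on the rim.
- **Plug:** The blue plug stands on the bottom of the well. Contact force and the rise from its socket both put its foot at 34 mm. Its knob top measured 122.9 mm high, against 123 mm expected. The three camera rays for that height missed each other by 2–3 mm, so the sub-millimetre match is partly luck.
- **Surroundings:** In the last pictures the red and yellow plugs stand in their sockets. By eye, the things around look as they did at the start. The arm was clear, with no real force on it. No check failed.

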